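# Stack planed boards on stickers and weight them flat

### The job

Stack the two freshly planed boards on the stacking base so that they stay flat overnight: lay the wide board along the base, centred on the two bearers, then the two square sticks across it, one directly above each bearer and centred on the board, then the narrow board centred lengthwise on the sticks in line with the wide one. Last, set the iron weight down gently, without dropping it, lengthwise on the middle of the narrow board. Leave the glue bottle, the thin lath and the marking gauge where they are.

Things in the scene. Friction and masses are not known exactly. Their poses are not given: they have to be found in the camera images.
- stand: Stacking base, fixed to the bench: a plywood plate 260 x 120 x 15 mm (long along its x) with two beech bearers screwed on top, running across it (along its y). Each bearer is 30 mm wide (x), 110 mm long (y), 25 mm high; their centre lines are at x = -75 and x = +75 mm and their tops 40 mm above the bench. Origin: centre of the plate's underside, z up.
- wide_board: The wide planed board, loose, light wood, 240 mm long (its x) x 60 mm wide (y) x 20 mm thick (z), 0.15 to 0.25 kg, lying flat. Origin: centre of its underside.
- narrow_board: The narrow planed board, loose, light wood, 240 mm long (its x) x 42 mm wide (y) x 20 mm thick (z), 0.10 to 0.17 kg, lying flat. Origin: centre of its underside.
- stick_a: One of two equal, interchangeable square sticks (stickers), loose, light wood, 20 x 20 mm in section (x, z) and 90 mm long (its y), about 20 g, lying flat. Origin: the centre of the stick, 10 mm above its underside.
- stick_b: The other square stick, equal to stick_a and interchangeable with it: 20 x 20 mm in section (x, z), 90 mm long (its y). Origin: the centre of the stick, 10 mm above its underside.
- weight: Dark iron shop weight, loose, 0.65 to 0.85 kg: a block 84 mm long (its x) x 44 mm wide (y) x 28 mm high with a bar handle on top, standing on two short posts. The bar runs lengthwise (along x), is 64 mm long, 12 mm wide (y) and 14 mm high, its centre 53 mm and its top 60 mm above the underside; grip it across, at its middle, from above. Origin: centre of the block's underside.
- glue: Bystander: white plastic glue bottle with a grey cap, upright, 56 mm in diameter, 150 mm high. Origin: centre of its underside. Leave it alone.
- lath: Bystander: thin lath, light wood, 22 mm wide (x), 130 mm long (y) and only 6 mm thick; not one of the sticks. Origin: centre of its underside. Leave it alone.
- gauge: Bystander: dark wooden marking gauge lying on the bench, a beam 18 x 18 x 190 mm along its y through a fence block 55 x 26 x 48 mm at y = -30 mm. Origin: on the bench under the middle of the beam. Leave it alone.
Things that resemble listed ones, but are neither listed nor needed, are in the scene too. What is shaped like the stick_b but blue is not meant. Of the things shaped like the weight, the dark steel one is meant.

How it is judged (in metres and radians):
At the end, for the whole second after the job is handed in: On the base: wide board, a stick over each bearer, narrow board, weight; each level, released, at rest. Off centre at most: boards and weight 15 mm lengthwise, 12 across; sticks 10 mm from the bearer line, 14 across. Turned at most: boards 0.10, sticks 0.15, weight 0.20 rad; height within 6 mm (x of wide_board in the frame of stand between -0.015 and 0.015 m and y of wide_board in the frame of stand between -0.012 and 0.012 m and z of wide_board in the frame of stand between 0.034 and 0.046 m and angle between the x axis of each of wide_board, narrow_board and the x axis of stand, either way round below 0.1 rad and ((x of stick_a in the frame of stand between -0.085 and -0.065 m and y of stick_a in the frame of stand between -0.014 and 0.014 m and z of stick_a in the frame of stand between 0.064 and 0.076 m and angle between the y axis of each of stick_a, stick_b and the y axis of stand, either way round below 0.15 rad and x of stick_b in the frame of stand between 0.065 and 0.085 m and y of stick_b in the frame of stand between -0.014 and 0.014 m and z of stick_b in the frame of stand between 0.064 and 0.076 m) or (x of stick_b in the frame of stand between -0.085 and -0.065 m and y of stick_b in the frame of stand between -0.014 and 0.014 m and z of stick_b in the frame of stand between 0.064 and 0.076 m and angle between the y axis of each of stick_b, stick_a and the y axis of stand, either way round below 0.15 rad and x of stick_a in the frame of stand between 0.065 and 0.085 m and y of stick_a in the frame of stand between -0.014 and 0.014 m and z of stick_a in the frame of stand between 0.064 and 0.076 m)) and x of narrow_board in the frame of stand between -0.015 and 0.015 m and y of narrow_board in the frame of stand between -0.012 and 0.012 m and z of narrow_board in the frame of stand between 0.074 and 0.086 m and x of weight in the frame of stand between -0.015 and 0.015 m and y of weight in the frame of stand between -0.012 and 0.012 m and z of weight in the frame of stand between 0.094 and 0.106 m and angle between the x axis of weight and the x axis of stand, either way round below 0.2 rad and angle between each of wide_board, narrow_board, weight's own z axis and vertical below 0.08 rad and linear speed of each of wide_board, narrow_board, stick_a, stick_b, weight below 0.02 m/s); the robot touches nothing.
It fails at once if the glue bottle is shifted by more than 20 mm (distance of glue from where it was at the start of the episode above 0.02 m).
It fails at once if the thin lath is shifted by more than 20 mm (distance of lath from where it was at the start of the episode above 0.02 m).
It fails at once if the marking gauge is shifted by more than 20 mm (distance of gauge from where it was at the start of the episode above 0.02 m).
It fails at once if the weight is dropped (falls free of the fingers faster than 0.55 m/s, as from some 15 mm or more) (linear speed of weight above 0.55 m/s and contact force between weight and the fingers below 0.5 N).
It also fails if it takes over 144 s, if anything falls off the work surface, if the arm or the gripper's body presses on something with over 40 N, if the wrist force passes 120 N, or if a joint passes its speed limit or range.

### The arm

A 6-joint arm with a two-finger parallel gripper is mounted at the origin on the work surface. World frame = base frame: x ahead of the robot, y to its left, z up, the work surface at z = 0. Lengths are in mm, angles in degrees, forces in N, time in s.
With the tool pointing down it reaches from about 350 to 850 mm from the base axis. Payload 8.1 kg.
Tool frame: the origin (TCP) lies midway between the tips of the shut fingers; the grasp point (between the pads) lies 19 mm behind it; z points along the fingers, x is the direction in which the jaws open and shut, and the axes are right-handed (so a half turn about z gives the same grasp; the last joint's range is limited). The gripper opens to 85 mm and grips with 20 to 120 N. Pads are 22 mm wide; open, the fingers measure 114 mm over their backs; the gripper's body (76 mm by 85 mm) begins 54 mm behind the grasp point. The pads swing forward as they close: fully open they stand 13 mm farther back than shut.
Start: joints at [58.705, 7.471, 85.268, -0, 87.261, -4.893], TCP at [266.779, 537.433, 231.292] pointing down, gripper open.
Joint ranges: [-169.43, 169.43], [-51.17, 129.36], [1.28, 143.12], [-76.62, 256.62], [0, 156.53], [-152.29, 152.29]. Speed limits (degrees/s): [136.94, 136.94, 159.86, 180, 180, 180].

### API

Orientations are given as [roll, pitch, yaw] about the fixed x, y, z axes, in that order (R = Rz(yaw) Ry(pitch) Rx(roll)).
In Python, from bench import monitor, cams, r gives the robot as it stands.
- The arm moves only by the tool jog_arm, never from a script. Its arguments are lists of equal length, an entry for each row: "offset": the shift along the tool's x, y, z in mm, a list of three; "delta_rot": the turn, a rotation vector about the tool's x, y, z in degrees, a list of three; "jaw": the opening in per cent of the stroke, from 0 (shut) to 100 (fully open). In form: {"offset": [[x, y, z], ...], "delta_rot": [[rx, ry, rz], ...], "jaw": [jaw, ...]}. A call has 1 to 20 rows; each row shifts and turns the pose as measured when the row begins, along the tool's axes as they then stand; what a row does not reach is not made up. A row lasts 1/10 s, in which the tool goes at most 50 mm and 8.59 degrees, less where a joint would pass 70% of its speed; a pose out of reach is approached as far as the arm can. A call is refused whole if a number of a shift passes 50 or a number of a turn 8.59, either way. A call with a gripper value outside its range is refused whole. The fingers move at their own pace and stop on an object; "newtons" is the grip in N (left out, the last holds). Time passes only in rows, so rows that do not move let the fingers close. It gives the time, the measured TCP pose, the force and the opening at its end, in the units of the state.
- monitor.sense(): the state, without advancing time (a new reading comes with each control period).
- cams.snapshot(name): name is "scene" or "side" or "wrist"; returns (picture, depth): 480x640x3 uint8, red, green, blue; 480x640 float32, mm along the optical axis (not along the pixel's ray), 0 where there is no reading.
- cams.camera_model(name): a dict with "K" (3x3 intrinsics, pixels), "camera_from_world" (4x4, takes a point from world to camera coordinates). Camera axes: x right, y down, z forward; pixel columns grow to the right and rows downward; lengths in mm; the calibration is good to about 2 mm. A picture is of the moment at which its call begins: read the wrist's pose just before it. camera_model takes no time and is no camera call; for the wrist camera it gives the pose at the moment of the call.
- r.hand_in(): hands the job in, once; it reports no verdict.
The state is a dict: "time": time; "joint_pos": joint angles; "qd": joint speeds; "joint_efforts": joint torques, N m; "tool_pos": TCP position; "tcp_rot": TCP orientation; "ft_force": force on the tool from outside, world axes, zero at the start; "wrist_torque": the same for the moment, N m; "finger_gap": finger opening in mm.
Only numpy, scipy, OpenCV 4.12 (cv2) and the standard library are available. Lean on these libraries where they do the work, as an engineer would, in place of code of your own. Each camera call takes 0.05 s, during which the arm holds its last target.

## Working session

There is one attempt and no reset: what is moved stays moved. The work goes in short steps, Python scripts to look and compute and a tool call to move; the robot and the scene stay as the last step left them, time stands still between calls to the robot, and variables do not carry over. Pictures are saved under pics/ and viewed, and the job is handed in when it is done.

Besides the shell and the picture viewer there is one more tool, called as name(argument=value, ...) on one line, values as JSON. jog_arm: Moves the arm, as the interface text tells. Its arguments: {"type":"object","properties":{"offset":{"type":"array","items":{"type":"array","items":{"type":"number"}}},"delta_rot":{"type":"array","items":{"type":"array","items":{"type":"number"}}},"jaw":{"type":"array","items":{"type":"number"}},"newtons":{"type":"number"}},"required":["offset","delta_rot","jaw"]}

```bash
ls; mkdir -p pics
python3 - <<'E'
from bench import monitor,cams,r
import cv2,numpy as np
print(monitor.sense())
for n in ("scene","side","wrist"):
    m=cams.camera_model(n);p,d=cams.snapshot(n)
    cv2.imwrite(f"pics/{n}0.png",p[:,:,::-1]);np.savez(f"{n}0.npz",p=p,d=d,K=m["K"],T=m["camera_from_world"])
    print(n,np.round(m["K"],1).tolist(),np.round(np.linalg.inv(m["camera_from_world"]),2).tolist())
E
```

```text
pics
{'time': 0.0, 'joint_pos': array([ 5.87054692e+01,  7.51526527e+00,  8.53306487e+01, -6.52229925e-04,
        8.72619679e+01, -4.89073447e+00]), 'qd': array([ 0.01207348,  0.04104394,  0.01034752,  0.02507805, -0.04374031,
       -0.13702147]), 'joint_efforts': array([ 5.82758039e-04, -5.69433689e+01, -5.00535679e+01, -2.14552383e-04,
        1.56049384e-02, -3.07788525e-05]), 'tool_pos': array([266.48515822, 536.94551755, 230.22967793]), 'tcp_rot': array([-1.79991451e+02,  1.07544591e-01,  6.35962434e+01]), 'ft_force': array([ 1.22269347,  0.23870167, -0.02441533]), 'wrist_torque': array([ 0.02170557, -0.01345239, -0.00693143]), 'finger_gap': 85.7550928135816}
scene [[435.7, 0.0, 315.5], [0.0, 435.7, 238.6], [0.0, 0.0, 1.0]] [[-0.82, 0.46, -0.34, 874.76], [0.57, 0.67, -0.48, 426.16], [0.0, -0.59, -0.81, 782.33], [0.0, 0.0, 0.0, 1.0]]
side [[528.1, 0.0, 329.4], [0.0, 528.1, 229.9], [0.0, 0.0, 1.0]] [[0.93, -0.19, 0.33, 219.43], [-0.38, -0.48, 0.79, -824.15], [0.01, -0.85, -0.52, 589.27], [0.0, 0.0, 0.0, 1.0]]
wrist [[333.5, 0.0, 319.6], [0.0, 333.5, 241.1], [0.0, 0.0, 1.0]] [[0.44, 0.86, 0.27, 197.82], [0.9, -0.42, -0.13, 571.32], [-0.0, 0.3, -0.95, 371.87], [0.0, 0.0, 0.0, 1.0]]
```

View pics/scene0.png

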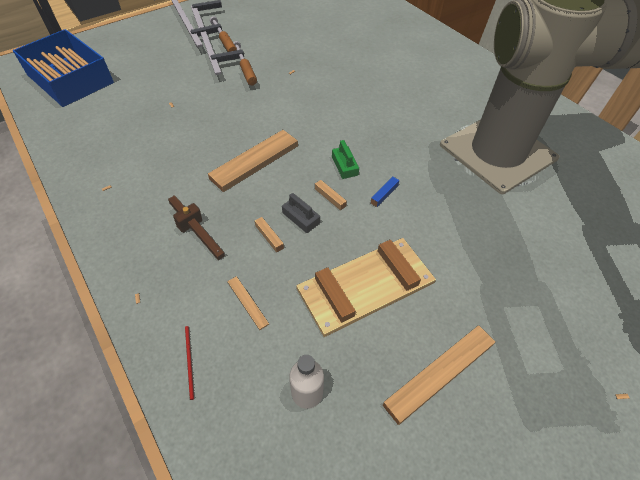

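View pics/side0.png

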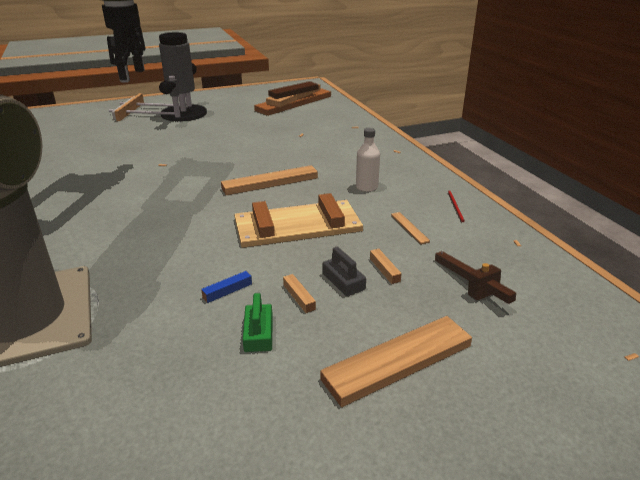

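View pics/wrist0.png

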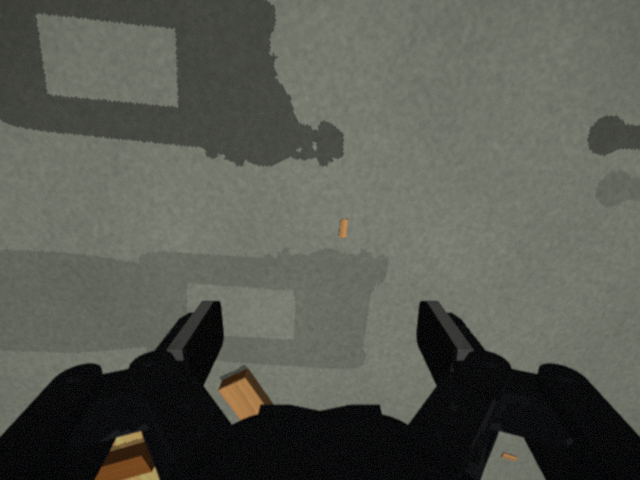

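The scene view shows a wood board at (255,160) and another at (440,373). The sticks are at (269,234) and (330,194), the thin lath at (248,303), and a blue look-alike stick at (385,191). The dark weight is at (300,212), with a green look-alike at (345,160). The base is at (367,285). Next I'll measure them using depth.

```bash
cat > h.py <<'E'
import numpy as np,cv2
def cloud(f):
    z=np.load(f);d=z["d"];K=z["K"];T=np.linalg.inv(z["T"])
    v,u=np.mgrid[:480,:640]
    c=np.stack([(u-K[0,2])/K[0,0]*d,(v-K[1,2])/K[1,1]*d,d],-1)
    w=c@T[:3,:3].T+T[:3,3]; w[d==0]=np.nan
    return z["p"],w
def rect(xy):
    (cx,cy),(a,b),t=cv2.minAreaRect(xy.astype(np.float32))
    if a<b:a,b,t=b,a,t+90
    return round(cx,1),round(cy,1),round(a,1),round(b,1),round((t+90)%180-90,1)
E
python3 - <<'E'
from h import *
for n in("scene","side"):
    p,w=cloud(n+"0.npz")
    z=w[...,2]
    m=((z>4)&(z<200)&(w[...,0]>150)&(w[...,0]<1000)&(abs(w[...,1])<700)).astype(np.uint8)
    nc,l,s,c=cv2.connectedComponentsWithStats(m)
    print(n)
    for i in range(1,nc):
        if s[i,4]<80: continue
        k=l==i; zz=z[k]; top=np.percentile(zz,95)
        kt=k&(z>top-5)
        print(c[i].round(),s[i,4],"top",round(top,1),"top rect",rect(w[kt][:,:2]),"all",rect(w[k][:,:2]),"rgb",np.median(p[kt],0))
E
```

```text
scene
[248.  72.] 263 top 45.4 top rect (382.5, -633.8, 99.6, 23.2, 76.0) all (380.0, -640.6, 119.4, 29.9, 74.2) rgb [150.  100.5  61. ]
[252. 160.] 1991 top 21.7 top rect (540.4, -325.1, 241.5, 64.5, 8.3) all (540.7, -325.6, 241.9, 65.8, 8.2) rgb [192. 148. 104.]
[345. 160.] 626 top 59.5 top rect (361.4, -183.3, 62.1, 12.2, 72.6) all (361.5, -183.2, 86.7, 44.6, 73.0) rgb [ 50. 137.  68.]
[384. 191.] 330 top 21.4 top rect (340.3, -55.2, 92.9, 21.1, 15.9) all (340.2, -54.9, 92.9, 21.4, 15.4) rgb [ 49.  89. 175.]
[330. 194.] 380 top 21.7 top rect (452.8, -118.9, 90.8, 22.5, -82.7) all (452.7, -118.9, 90.8, 22.6, -82.9) rgb [197. 152. 106.]
[300. 213.] 821 top 59.5 top rect (545.0, -106.8, 63.8, 13.7, -81.5) all (544.4, -106.3, 85.2, 45.9, -80.5) rgb [83. 84. 86.]
[193. 224.] 1078 top 50.4 top rect (761.4, -228.4, 54.6, 26.6, 4.7) all (761.4, -202.7, 186.7, 62.8, 85.5) rgb [88. 62. 48.]
[269. 234.] 402 top 21.5 top rect (631.9, -102.2, 92.1, 21.2, -89.6) all (632.0, -101.9, 92.8, 21.4, -90.0) rgb [198. 153. 107.]
[364. 285.] 6949 top 40.5 top rect (533.0, 117.3, 180.9, 111.3, -7.2) all 
[... 1389 characters left out ...]
6) all (631.6, -103.3, 95.1, 22.4, -89.1) rgb [201. 147.  95.]
[479. 278.] 1655 top 50.2 top rect (760.1, -232.1, 54.9, 26.0, 3.9) all (762.0, -204.6, 188.6, 58.8, 87.5) rgb [70.  45.  31.5]
[226. 285.] 684 top 20.6 top rect (338.9, -56.2, 91.1, 23.1, 16.0) all (338.9, -56.2, 91.1, 23.1, 16.0) rgb [ 41.  74. 164.]
[299. 292.] 569 top 21.0 top rect (452.3, -120.7, 92.8, 21.4, -82.8) all (452.3, -121.0, 93.3, 21.5, -82.9) rgb [202. 148.  96.]
[257. 325.] 1360 top 59.4 top rect (359.9, -186.2, 66.0, 12.0, 72.1) all (359.7, -186.3, 86.0, 44.3, 72.7) rgb [ 45. 127.  54.]
[394. 359.] 5633 top 21.0 top rect (539.8, -326.0, 241.7, 62.8, 8.1) all (539.8, -326.0, 241.9, 62.8, 8.1) rgb [197. 143.  91.]
```

Run:
```python
import cv2,numpy as np
a=cv2.imread("pics/scene0.png");cv2.imwrite("pics/crop.png",cv2.resize(a[120:260,200:410],None,fx=3.8,fy=3.8,interpolation=cv2.INTER_CUBIC))
```

```text
(no output)
```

View pics/crop.png

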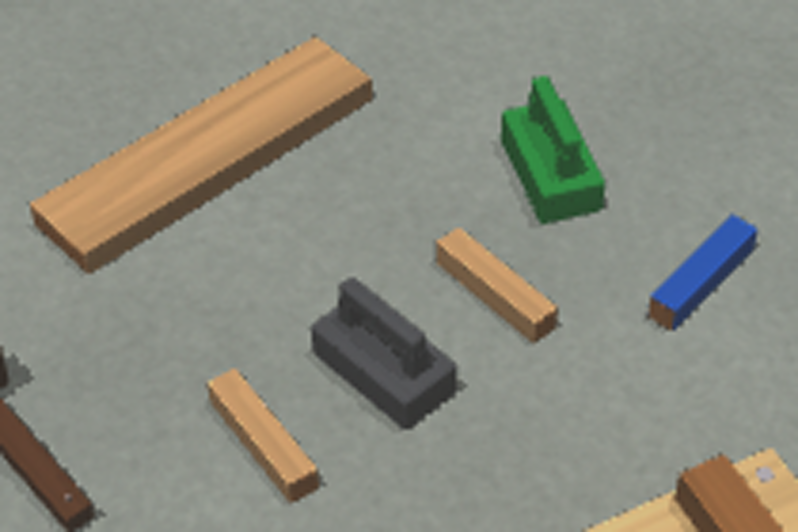

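The enlarged crop shows the weight candidates: dark steel at scene (300,212), which fits, and green at (345,160), which doesn't. For the sticks, two are light wood at (330,194) and (269,234), which fit. Blue at (385,191) doesn't, and the lath at (248,303) is only about 6 mm high. The 64 mm wide board is at (255,160) and the 42 mm one at (440,373).

Next is a helper to work out tool-frame moves.

```bash
cat > go.py <<'E'
import sys,numpy as np
from scipy.spatial.transform import Rotation as R
from bench import monitor
s=monitor.sense(); p=s["tool_pos"]; Rc=R.from_euler("xyz",s["tcp_rot"],degrees=True)
x,y,z,yaw=map(float,sys.argv[1:5])
Rt=R.from_euler("xyz",[180,0,yaw],degrees=True)
rv=(Rc.inv()*Rt).as_rotvec(degrees=True)
d=np.array([x,y,z])-p
print("t",round(s["time"],2),"pos",p.round(1),"rot",s["tcp_rot"].round(2),"F",s["ft_force"].round(1),"gap",round(s["finger_gap"],1))
print("turn(tool)",rv.round(2)," shift now",Rc.inv().apply(d).round(1)," shift after turn",Rt.inv().apply(d).round(1),"dist",np.linalg.norm(d).round(1))
E
python3 go.py 540 -325.5 130 98.2
```

```text
t 0.15 pos [266.5 537.1 230.5] rot [-1.7999e+02  8.0000e-02  6.3600e+01] F [-0.1  0.4  0.2] gap 85.4
turn(tool) [-3.00e-02  8.00e-02 -3.46e+01]  shift now [-650.9  628.5  101.3]  shift after turn [-892.7  147.6  100.5] dist 910.4
```

jog_arm(offset=[[0,0,0],[0,0,0],[0,0,0],[0,0,0],[-48,8,0],[-48,8,0],[-48,8,0],[-48,8,0],[-48,8,0],[-48,8,0],[-48,8,0],[-48,8,0],[-48,8,0],[-48,8,0],[-48,8,0],[-48,8,0],[-48,8,0],[-48,8,0],[-48,8,0],[-48,8,0]], delta_rot=[[0,0,-8.5],[0,0,-8.5],[0,0,-8.5],[0,0,-8.5],[0,0,0],[0,0,0],[0,0,0],[0,0,0],[0,0,0],[0,0,0],[0,0,0],[0,0,0],[0,0,0],[0,0,0],[0,0,0],[0,0,0],[0,0,0],[0,0,0],[0,0,0],[0,0,0]], jaw=[100,100,100,100,100,100,100,100,100,100,100,100,100,100,100,100,100,100,100,100], newtons=50)

```text
time: 2.15
tool_pos: [508.8, -222.2, 226.9]
tcp_rot: [-179.7, 0.4, 99.1]
ft_force: [0.8, 1.4, 0.5]
finger_gap: 85.6
```

```bash
python3 go.py 540 -325.5 70 98.2
```

```text
t 2.15 pos [ 508.8 -222.2  226.9] rot [-179.71    0.39   99.08] F [0.8 1.4 0.5] gap 85.6
turn(tool) [-0.28  0.4   0.88]  shift now [-105.8   15.2  157.5]  shift after turn [-106.7   16.1  156.9] dist 190.4
```

jog_arm(offset=[[-27,4,35],[-27,4,39],[-27,4,39],[-26,4,39],[0,0,0],[0,0,0]], delta_rot=[[-0.28,0.4,0.88],[0,0,0],[0,0,0],[0,0,0],[0,0,0],[0,0,0]], jaw=[100,100,100,100,100,100])

```text
time: 2.75
tool_pos: [540.8, -337.7, 67.6]
tcp_rot: [180.0, -0.0, 97.7]
ft_force: [0.2, -0.2, 1.1]
finger_gap: 85.4
```

```bash
python3 go.py 540 -325.5 -2 98.2
python3 - <<'E'
from bench import cams
import cv2
p,d=cams.snapshot("wrist");cv2.imwrite("pics/w1.png",p[:,:,::-1])
E
```

```text
t 2.75 pos [ 540.8 -337.7   67.6] rot [ 1.7999e+02 -3.0000e-02  9.7720e+01] F [ 0.2 -0.2  1.1] gap 85.4
turn(tool) [ 0.01 -0.03 -0.48]  shift now [12.2  0.8 69.6]  shift after turn [12.2  0.9 69.6] dist 70.7
```

View pics/w1.png

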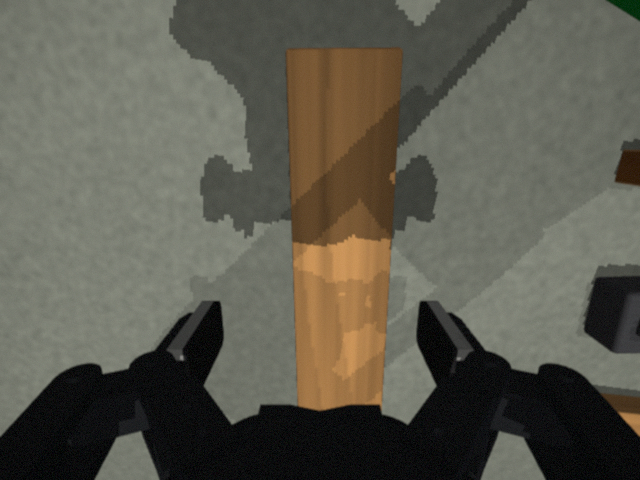

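The wrist view shows the wide board between the open fingers, about 20 px right of centre (col 340). That agrees with the computed +12 mm shift. I'll correct that and go down.

jog_arm(offset=[[12,1,0],[0,0,20],[0,0,20],[0,0,14],[0,0,8],[0,0,0],[0,0,0]], delta_rot=[[0,0,-0.48],[0,0,0],[0,0,0],[0,0,0],[0,0,0],[0,0,0],[0,0,0]], jaw=[100,100,100,100,100,100,100])

```text
time: 3.5
tool_pos: [547.9, -321.6, 18.5]
tcp_rot: [179.1, 0.7, 98.7]
ft_force: [0.7, -0.1, 0.0]
finger_gap: 85.3
```

```bash
python3 go.py 540 -325.5 -2 98.2
```

```text
t 3.5 pos [ 547.9 -321.6   18.5] rot [179.13   0.69  98.67] F [ 0.7 -0.1  0. ] gap 85.3
turn(tool) [0.87 0.69 0.48]  shift now [-2.5 -8.7 20.4]  shift after turn [-2.8 -8.4 20.5] dist 22.3
```

jog_arm(offset=[[0,0,0]], delta_rot=[[0.9,0.7,0.5]], jaw=[100])

```text
time: 3.6
tool_pos: [548.1, -321.5, 19.4]
tcp_rot: [-180.0, 0.0, 98.2]
ft_force: [1.0, 0.6, -0.4]
finger_gap: 85.3
```

```bash
python3 go.py 540 -325.5 -2 98.2
```

```text
t 3.6 pos [ 548.1 -321.5   19.4] rot [-179.98    0.     98.17] F [ 1.   0.6 -0.4] gap 85.3
turn(tool) [-0.02  0.   -0.03]  shift now [-2.8 -8.5 21.4]  shift after turn [-2.8 -8.6 21.4] dist 23.3
```

jog_arm(offset=[[0,0,0]], delta_rot=[[0,0,0]], jaw=[100])

```text
time: 3.7
tool_pos: [548.9, -322.1, 20.6]
tcp_rot: [180.0, 0.0, 98.1]
ft_force: [-0.3, 0.6, 0.4]
finger_gap: 85.3
```

```bash
python3 go.py 540 -325.5 -2 98.2
```

```text
t 3.7 pos [ 548.9 -322.1   20.6] rot [1.7999e+02 4.0000e-02 9.8140e+01] F [-0.3  0.6  0.4] gap 85.3
turn(tool) [ 0.01  0.04 -0.06]  shift now [-2.1 -9.3 22.6]  shift after turn [-2.1 -9.3 22.6] dist 24.5
```

jog_arm(offset=[[-2,-9,6],[0,0,8],[0,0,8]], delta_rot=[[0,0,0],[0,0,0],[0,0,0]], jaw=[100,100,100])

```text
time: 4.0
tool_pos: [541.1, -327.2, -0.6]
tcp_rot: [179.8, 0.2, 98.1]
ft_force: [-0.9, 0.4, -0.7]
finger_gap: 85.6
```

```bash
python3 go.py 540 -325.5 -2 98.2
```

```text
t 4.0 pos [ 541.1 -327.2   -0.6] rot [179.83   0.2   98.11] F [-0.9  0.4 -0.7] gap 85.6
turn(tool) [ 0.17  0.2  -0.09]  shift now [ 1.9 -0.8  1.4]  shift after turn [ 1.9 -0.8  1.4] dist 2.5
```

jog_arm(offset=[[2,-1,1],[0,0,0],[0,0,0],[0,0,0],[0,0,0],[0,0,0]], delta_rot=[[0.2,0.2,-0.1],[0,0,0],[0,0,0],[0,0,0],[0,0,0],[0,0,0]], jaw=[100,50,50,50,50,50], newtons=50)

```text
time: 4.6
tool_pos: [537.9, -324.3, -4.4]
tcp_rot: [-179.8, -0.2, 98.2]
ft_force: [-0.4, 0.0, -0.4]
finger_gap: 58.7
```

```bash
python3 go.py 532.9 116.7 110 82.8;python3 - <<'E'
from bench import cams
import cv2
p,d=cams.snapshot("side");cv2.imwrite("pics/s1.png",p[:,:,::-1])
E
```

```text
t 4.6 pos [ 537.9 -324.3   -4.4] rot [-179.77   -0.18   98.19] F [-0.4  0.  -0.4] gap 58.7
turn(tool) [-0.25 -0.15 15.39]  shift now [ 437.6   57.4 -113.3]  shift after turn [ 436.9  -60.3 -114.4] dist 455.7
```

View pics/s1.png

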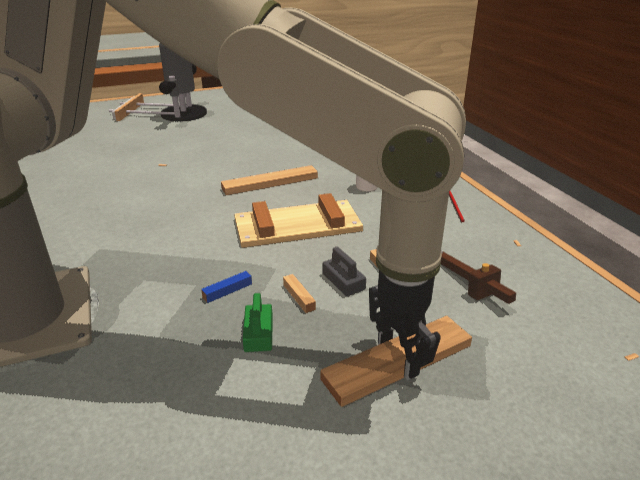

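The side view shows the fingers around the middle of the wide board at (410,355), with a gap of 58.7 mm. I'll lift and carry it.

jog_arm(offset=[[0,0,-20],[0,0,-35],[0,0,-35],[0,0,-30],[0,0,0],[45,-6,0],[45,-6,0],[45,-6,0],[45,-6,0],[45,-6,0],[45,-6,0],[45,-6,0],[45,-6,0],[30,-5,0],[20,-4,0],[0,0,0],[0,0,0]], delta_rot=[[0,0,0],[0,0,0],[0,0,4],[0,0,6],[0,0,5],[0,0,0],[0,0,0],[0,0,0],[0,0,0],[0,0,0],[0,0,0],[0,0,0],[0,0,0],[0,0,0],[0,0,0],[0,0,0],[0,0,0]], jaw=[50,50,50,50,50,50,50,50,50,50,50,50,50,50,50,50,50])

```text
time: 6.35
tool_pos: [530.8, 106.3, 118.8]
tcp_rot: [-179.5, -0.3, 82.5]
ft_force: [0.1, -0.1, -1.5]
finger_gap: 58.9
```

```bash
python3 go.py 531 117 60 82.8
```

```text
t 6.35 pos [530.8 106.3 118.8] rot [-179.49   -0.29   82.47] F [ 0.1 -0.1 -1.5] gap 58.9
turn(tool) [-0.51 -0.29 -0.33]  shift now [10.4 -0.6 58.9]  shift after turn [10.7 -1.1 58.8] dist 59.8
```

jog_arm(offset=[[11,-1,10],[0,0,20],[0,0,20],[0,0,0],[0,0,0]], delta_rot=[[-0.5,-0.3,-0.3],[0,0,0],[0,0,0],[0,0,0],[0,0,0]], jaw=[50,50,50,50,50])

```text
time: 6.85
tool_pos: [531.5, 115.5, 65.6]
tcp_rot: [179.9, 0.1, 82.5]
ft_force: [0.4, -0.4, -2.0]
finger_gap: 58.8
```

```bash
cat > look.py <<'E'
import sys
from bench import monitor,cams
from h import *
def look(n,tag):
    m=cams.camera_model(n);p,d=cams.snapshot(n)
    cv2.imwrite(f"pics/{tag}.png",p[:,:,::-1]);np.savez(f"{tag}.npz",p=p,d=d,K=m["K"],T=m["camera_from_world"])
    return cloud(f"{tag}.npz")
def wood(p):
    h=cv2.cvtColor(p,cv2.COLOR_RGB2HSV); return (h[...,0]>5)&(h[...,0]<25)&(h[...,1]>70)
S=np.array([532.9,116.7]);a=np.radians(-7.2)
def instand(x,y):
    d=np.array([x,y])-S; return (d@[np.cos(a),np.sin(a)]).round(1),(d@[-np.sin(a),np.cos(a)]).round(1)
E
python3 go.py 531 117 38 82.8;python3 - <<'E'
from look import *
for n in("scene","side"):
    p,w=look(n,n+"2");z=w[...,2]
    k=wood(p)&(abs(w[...,0]-533)<170)&(abs(w[...,1]-117)<110)
    print(n,np.histogram(z[k],bins=range(0,140,5)))
    zt=np.percentile(z[k&(z<110)],95); kk=k&(abs(z-zt)<5); R=rect(w[kk][:,:2]); print(zt,R,instand(*R[:2]))
E
```

```text
t 6.85 pos [531.5 115.5  65.6] rot [1.7991e+02 9.0000e-02 8.2530e+01] F [ 0.4 -0.4 -2. ] gap 58.8
turn(tool) [ 0.09  0.09 -0.27]  shift now [ 1.4 -0.7 27.6]  shift after turn [ 1.4 -0.7 27.6] dist 27.7
scene (array([  76,  145, 1752,  970,   66,   73,   59,  417,  207,    0,    0,
          0,    0,    4,   86,  119,  119, 1548, 1174,    0,    0,    0,
          0,    4,    3,    0,    1]), array([  0,   5,  10,  15,  20,  25,  30,  35,  40,  45,  50,  55,  60,
        65,  70,  75,  80,  85,  90,  95, 100, 105, 110, 115, 120, 125,
       130, 135]))
91.16631053823865 (534.0, 114.5, 240.0, 61.2, -7.3) (np.float64(1.4), np.float64(-2.0))
side (array([ 267,  257, 1923,  773,   90,   99,   89,  423,  157,    0,    0,
          0,    0,   16,  205,  229,  234, 1126,  361,   13,    1,    2,
          3,    8,   10,    8,    3]), array([  0,   5,  10,  15,  20,  25,  30,  35,  40,  45,  50,  55,  60,
        65,  70,  75,  80,  85,  90,  95, 100, 105, 110, 115, 120, 125,
       130, 135]))
90.16939045002104 (531.8, 107.8, 240.0, 76.9, -8.1) (np.float64(0.0), np.float64(-9.0))
```

View pics/scene2.png

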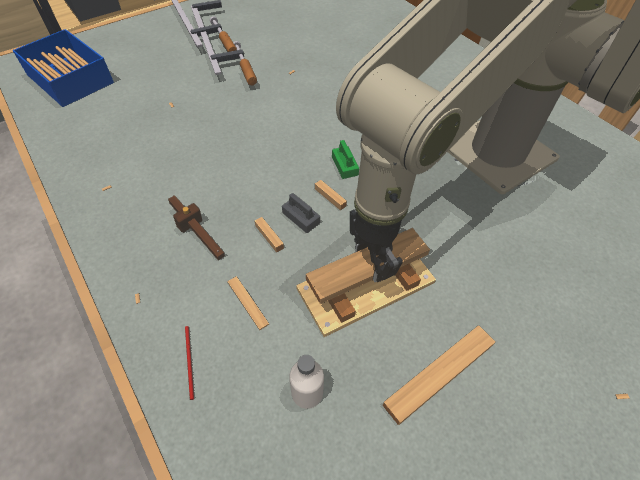

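View pics/side2.png

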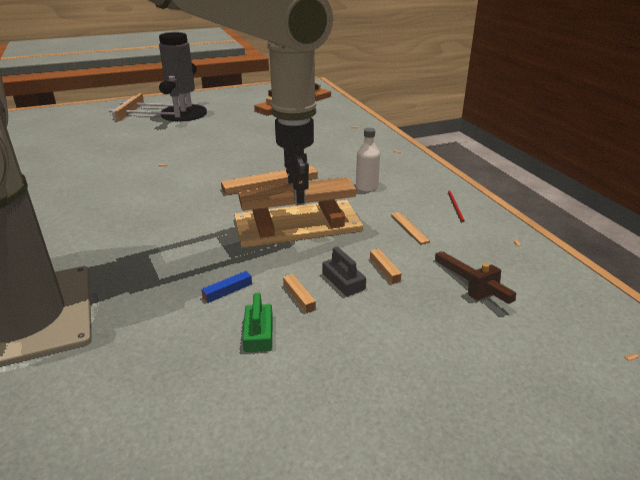

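Both views show the board level, about 30 mm above the bearers, with its centre about 1–2 mm off. I'll lower it onto them.

jog_arm(offset=[[2,-1,5],[0,0,9],[0,0,9],[0,0,0]], delta_rot=[[0,0,-0.3],[0,0,0],[0,0,0],[0,0,0]], jaw=[50,50,50,50])

```text
time: 7.35
tool_pos: [532.9, 117.9, 43.8]
tcp_rot: [179.6, 0.0, 82.8]
ft_force: [-1.0, 0.6, -2.9]
finger_gap: 58.7
```

```bash
python3 go.py 531 117 35.5 82.8
```

```text
t 7.35 pos [532.9 117.9  43.8] rot [1.7963e+02 2.0000e-02 8.2820e+01] F [-1.   0.6 -2.9] gap 58.7
turn(tool) [0.37 0.02 0.02]  shift now [-1.1 -1.9  8.3]  shift after turn [-1.1 -1.8  8.3] dist 8.6
```

jog_arm(offset=[[-1,-2,4],[0,0,3],[0,0,2],[0,0,0]], delta_rot=[[0.4,0,0],[0,0,0],[0,0,0],[0,0,0]], jaw=[50,50,50,50])

```text
time: 7.75
tool_pos: [531.3, 117.2, 36.0]
tcp_rot: [-180.0, 0.0, 82.8]
ft_force: [0.3, -0.4, -2.2]
finger_gap: 58.7
```

```bash
python3 go.py 531 117 35.5 82.8
```

```text
t 7.75 pos [531.3 117.2  36. ] rot [-179.95    0.     82.82] F [ 0.3 -0.4 -2.2] gap 58.7
turn(tool) [-0.05  0.    0.02]  shift now [-0.2 -0.3  0.5]  shift after turn [-0.2 -0.3  0.5] dist 0.6
```

jog_arm(offset=[[0,0,1.5],[0,0,1.5],[0,0,0]], delta_rot=[[0,0,0],[0,0,0],[0,0,0]], jaw=[50,50,50])

```text
time: 8.05
tool_pos: [531.9, 117.2, 36.0]
tcp_rot: [-180.0, -0.0, 82.8]
ft_force: [0.3, -0.2, -3.3]
finger_gap: 58.8
```

jog_arm(offset=[[0,0,3],[0,0,2],[0,0,0]], delta_rot=[[0,0,0],[0,0,0],[0,0,0]], jaw=[50,50,50])

```text
time: 8.35
tool_pos: [532.6, 117.4, 36.1]
tcp_rot: [-180.0, -0.0, 82.8]
ft_force: [-0.4, -0.7, -1.6]
finger_gap: 59.0
```

jog_arm(offset=[[0,0,3],[0,0,3]], delta_rot=[[0,0,0],[0,0,0]], jaw=[50,50])

```text
time: 8.55
tool_pos: [533.1, 117.4, 35.4]
tcp_rot: [-180.0, -0.0, 82.8]
ft_force: [-26.7, -6.0, 44.5]
finger_gap: 58.9
```

```bash
python3 go.py 531 117 35.5 82.8
python3 - <<'E'
from look import *
for n in("scene","side"):
    p,w=look(n,n+"3");z=w[...,2]
    k=wood(p)&(abs(w[...,0]-533)<170)&(abs(w[...,1]-117)<80)
    zt=np.percentile(z[k&(z<75)],95); kk=k&(abs(z-zt)<5); R=rect(w[kk][:,:2]); print(zt,R,instand(*R[:2]))
E
```

```text
t 8.55 pos [533.1 117.4  35.4] rot [-1.7996e+02 -1.0000e-02  8.2830e+01] F [-26.7  -6.   44.5] gap 58.9
turn(tool) [-0.04 -0.01  0.03]  shift now [-0.7 -2.  -0.1]  shift after turn [-0.7 -2.  -0.1] dist 2.1
60.988042867312544 (535.3, 116.3, 240.1, 62.0, -7.2) (np.float64(2.4), np.float64(-0.1))
60.4115372628828 (534.5, 109.7, 240.9, 73.8, -7.4) (np.float64(2.5), np.float64(-6.7))
```

The force jumped to 44 N, so the board is seated, and its top reads 60–61 mm. I'll ease off, release and rise.

jog_arm(offset=[[0,0,-0.5],[0,0,0],[0,0,0],[0,0,0],[0,0,-30],[0,0,-35],[0,0,-35],[0,0,0]], delta_rot=[[0,0,0],[0,0,0],[0,0,0],[0,0,0],[0,0,0],[0,0,0],[0,0,0],[0,0,0]], jaw=[50,100,100,100,100,100,100,100])

```text
time: 9.45
tool_pos: [532.0, 117.2, 135.4]
tcp_rot: [-179.8, 0.0, 82.8]
ft_force: [1.4, -0.1, 0.7]
finger_gap: 85.3
```

```bash
python3 go.py 631.9 -102.5 60 0.3; python3 go.py 452.5 -119.5 60 7.2
```

```text
t 9.45 pos [532.  117.2 135.4] rot [-1.7976e+02  4.0000e-02  8.2820e+01] F [ 1.4 -0.1  0.7] gap 85.3
turn(tool) [-0.17  0.21 82.52]  shift now [-205.4  126.9   75. ]  shift after turn [ 98.8 220.2  75.4] dist 252.9
t 9.45 pos [532.  117.2 135.4] rot [-1.7976e+02  4.0000e-02  8.2820e+01] F [ 1.4 -0.1  0.7] gap 85.3
turn(tool) [-0.18  0.2  75.62]  shift now [-244.7  -48.9   75.8]  shift after turn [-108.5  224.9   75.4] dist 260.8
```

jog_arm(offset=[[0,0,0],[0,0,0],[0,0,0],[0,0,0],[0,0,0],[0,0,0],[0,0,0],[0,0,0],[0,0,0],[0,0,0],[18,40,0],[18,40,0],[18,40,5],[18,40,10],[18,40,15],[8,16,20],[0,0,0],[0,0,0]], delta_rot=[[0,0,8.2],[0,0,8.2],[0,0,8.2],[0,0,8.2],[0,0,8.2],[0,0,8.2],[0,0,8.2],[0,0,8.2],[0,0,8.2],[0,0,8.2],[0,0,0],[0,0,0],[0,0,0],[0,0,0],[0,0,0],[0,0,0],[0,0,0],[0,0,0]], jaw=[60,60,60,60,60,60,60,60,60,60,60,60,60,60,60,60,60,60])

```text
time: 11.25
tool_pos: [619.8, -110.2, 68.0]
tcp_rot: [-180.0, 0.7, -2.7]
ft_force: [0.2, 0.0, 0.1]
finger_gap: 51.7
```

```bash
python3 go.py 631.9 -102.5 60 0.3
```

```text
t 11.25 pos [ 619.8 -110.2   68. ] rot [-179.99    0.69   -2.68] F [0.2 0.  0.1] gap 51.7
turn(tool) [-0.03  0.69 -2.98]  shift now [11.8 -8.2  7.9]  shift after turn [12.2 -7.6  8. ] dist 16.4
```

jog_arm(offset=[[12,-8,0],[0,0,0],[0,0,0]], delta_rot=[[0,0.7,-3],[0,0,0],[0,0,0]], jaw=[60,60,60])

```text
time: 11.55
tool_pos: [631.4, -100.0, 68.1]
tcp_rot: [-179.9, 0.0, 0.4]
ft_force: [0.0, 0.7, -0.4]
finger_gap: 50.9
```

```bash
python3 go.py 631.9 -102.5 4 0.3;python3 - <<'E'
from bench import cams
import cv2
p,d=cams.snapshot("wrist");cv2.imwrite("pics/w2.png",p[:,:,::-1])
E
```

```text
t 11.55 pos [ 631.4 -100.    68.1] rot [-1.7993e+02  4.0000e-02  4.5000e-01] F [ 0.   0.7 -0.4] gap 50.9
turn(tool) [-0.07  0.04  0.15]  shift now [ 0.5  2.6 64.1]  shift after turn [ 0.5  2.5 64.1] dist 64.2
```

View pics/w2.png

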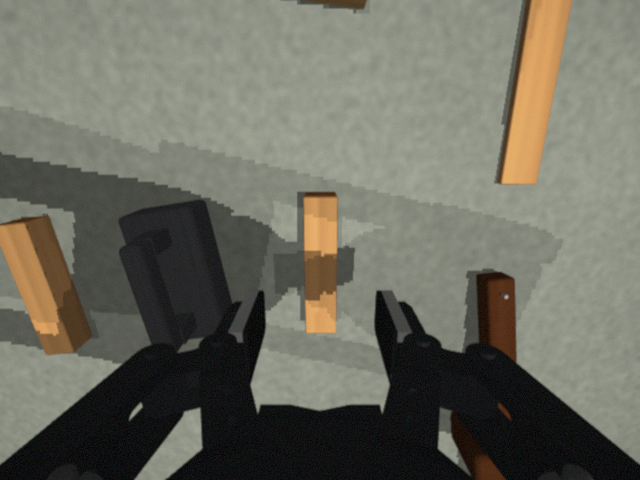

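The wrist view has the stick centred between the fingers at (320,262), with the weight clear at (180,280) on the left. I'll go down and grip.

jog_arm(offset=[[0.5,2.5,15],[0,0,20],[0,0,15],[0,0,10],[0,0,0]], delta_rot=[[0,0,0],[0,0,0],[0,0,0],[0,0,0],[0,0,0]], jaw=[60,60,60,60,60])

```text
time: 12.1
tool_pos: [631.5, -101.8, 5.0]
tcp_rot: [-180.0, -0.0, 0.4]
ft_force: [0.7, -0.4, -0.5]
finger_gap: 51.2
```

```bash
python3 go.py 631.9 -102.5 4 0.3
```

```text
t 12.1 pos [ 631.5 -101.8    5. ] rot [-1.7996e+02 -3.0000e-02  4.0000e-01] F [ 0.7 -0.4 -0.5] gap 51.2
turn(tool) [-0.04 -0.03  0.1 ]  shift now [0.4 0.7 1. ]  shift after turn [0.4 0.7 1. ] dist 1.3
```

jog_arm(offset=[[0,0,0],[0,0,0],[0,0,0],[0,0,0],[0,0,0],[0,0,0]], delta_rot=[[0,0,0],[0,0,0],[0,0,0],[0,0,0],[0,0,0],[0,0,0]], jaw=[10,10,10,10,10,10], newtons=40)

```text
time: 12.7
tool_pos: [633.2, -102.4, 7.4]
tcp_rot: [180.0, -0.2, 0.4]
ft_force: [0.2, 0.1, 0.4]
finger_gap: 19.3
```

```bash
python3 go.py 607.3 107.3 105 -7.2
```

```text
t 12.7 pos [ 633.2 -102.4    7.4] rot [179.99  -0.22   0.39] F [0.2 0.1 0.4] gap 19.3
turn(tool) [-0.   -0.22  7.59]  shift now [ -24.1 -209.9  -97.7]  shift after turn [ -52.  -204.8  -97.6] dist 232.7
```

jog_arm(offset=[[0,0,-30],[0,0,-40],[0,0,-30],[-10,-41,0],[-10,-41,0],[-10,-41,0],[-10,-41,0],[-8,-25,0],[0,0,0],[0,0,0]], delta_rot=[[0,0,0],[0,0,3.8],[0,0,3.8],[0,0,0],[0,0,0],[0,0,0],[0,0,0],[0,0,0],[0,0,0],[0,0,0]], jaw=[10,10,10,10,10,10,10,10,10,10])

```text
time: 13.7
tool_pos: [610.4, 97.1, 114.0]
tcp_rot: [-179.9, -0.5, -7.7]
ft_force: [-0.6, 0.4, -0.7]
finger_gap: 18.7
```

```bash
python3 go.py 607.3 107.3 85 -7.2
```

```text
t 13.7 pos [610.4  97.1 114. ] rot [-179.91   -0.49   -7.71] F [-0.6  0.4 -0.7] gap 18.7
turn(tool) [-0.09 -0.49 -0.51]  shift now [-4.7 -9.7 29. ]  shift after turn [-4.4 -9.8 29. ] dist 30.9
```

jog_arm(offset=[[-4.5,-10,5],[0,0,12],[0,0,12],[0,0,0]], delta_rot=[[0,-0.5,-0.5],[0,0,0],[0,0,0],[0,0,0]], jaw=[10,10,10,10])

```text
time: 14.1
tool_pos: [607.4, 105.3, 81.9]
tcp_rot: [-180.0, 0.1, -7.4]
ft_force: [-0.1, -0.2, -0.3]
finger_gap: 18.8
```

```bash
python3 go.py 607.3 107.3 68 -7.2
python3 - <<'E'
from look import *
for n in("scene","side"):
    p,w=look(n,n+"4");z=w[...,2]
    k=wood(p)&(abs(w[...,0]-607)<60)&(abs(w[...,1]-107)<80)&(z>66)&(z<120)
    zt=np.percentile(z[k],95); kk=k&(abs(z-zt)<5); R=rect(w[kk][:,:2]); print(zt,R,instand(*R[:2]))
E
```

```text
t 14.1 pos [607.4 105.3  81.9] rot [-1.7995e+02  7.0000e-02 -7.3500e+00] F [-0.1 -0.2 -0.3] gap 18.8
turn(tool) [-0.05  0.07 -0.15]  shift now [-0.3 -2.  13.9]  shift after turn [-0.3 -2.  13.9] dist 14.1
98.18767131219273 (608.0, 108.0, 84.1, 43.5, -79.8) (np.float64(75.6), np.float64(0.8))
98.71213455696392 (601.2, 104.0, 93.0, 32.6, 82.0) (np.float64(69.4), np.float64(-4.0))
```

View pics/scene4.png

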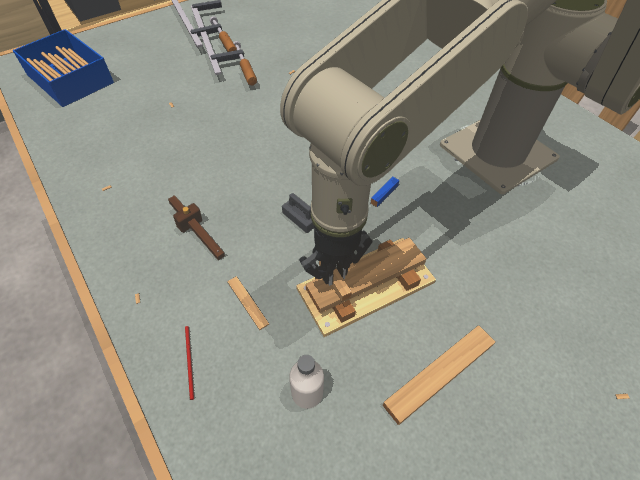

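The stick is held level above the far bearer at (345,283), about 16 mm up. I'll lower it.

jog_arm(offset=[[0,-1.5,5],[0,0,5],[0,0,3],[0,0,3]], delta_rot=[[0,0,0],[0,0,0],[0,0,0],[0,0,0]], jaw=[10,10,10,10])

```text
time: 14.6
tool_pos: [609.9, 106.3, 68.0]
tcp_rot: [-179.9, -0.2, -7.4]
ft_force: [0.1, 0.1, 0.7]
finger_gap: 18.9
```

jog_arm(offset=[[0,0,3]], delta_rot=[[0,0,0]], jaw=[10])

```text
time: 14.7
tool_pos: [610.0, 106.3, 64.9]
tcp_rot: [-179.9, -0.2, -7.4]
ft_force: [-3.9, -1.0, 41.5]
finger_gap: 18.7
```

jog_arm(offset=[[-2,0,-2],[0,0,0],[0,0,0],[0,0,0],[0,0,-30],[0,0,-30],[0,0,0]], delta_rot=[[0,0,0],[0,0,0],[0,0,0],[0,0,0],[0,0,0],[0,0,0],[0,0,0]], jaw=[10,50,50,50,50,50,50])

```text
time: 15.4
tool_pos: [606.6, 106.5, 127.1]
tcp_rot: [-179.9, -0.0, -7.4]
ft_force: [1.2, -0.1, 0.3]
finger_gap: 42.8
```

```bash
python3 go.py 452.5 -119.5 60 7.2
python3 - <<'E'
from look import *
for n in("scene","side"):
    p,w=look(n,n+"5");z=w[...,2]
    k=wood(p)&(abs(w[...,0]-607)<60)&(abs(w[...,1]-107)<80)&(z>66)&(z<85)
    zt=np.percentile(z[k],95); kk=k&(abs(z-zt)<5); R=rect(w[kk][:,:2]); print(zt,R,instand(*R[:2]))
E
```

```text
t 15.4 pos [606.6 106.5 127.1] rot [-1.7994e+02 -4.0000e-02 -7.4100e+00] F [ 1.2 -0.1  0.3] gap 42.8
turn(tool) [ -0.06  -0.05 -14.61]  shift now [-123.7  244.    66.7]  shift after turn [-181.2  204.9   67.1] dist 281.6
81.58129637210845 (608.8, 110.5, 82.3, 21.0, 82.8) (np.float64(76.1), np.float64(3.4))
80.78368840408177 (607.5, 104.7, 93.1, 20.8, 81.9) (np.float64(75.5), np.float64(-2.6))
```

View pics/scene5.png

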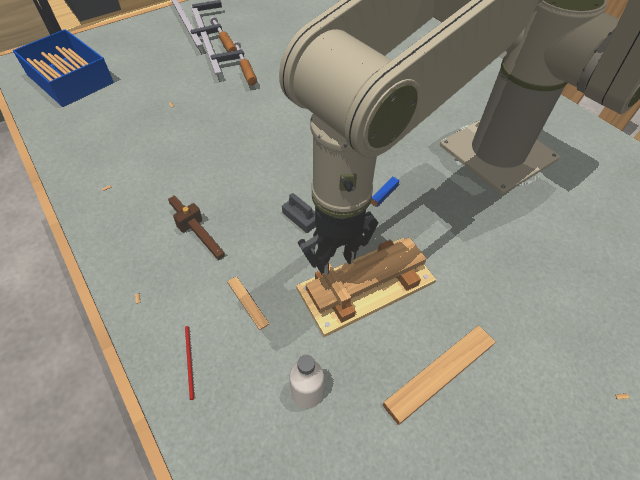

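Stick one is on the wide board at about (76, −1) mm in the stand frame, top at 81 mm. Next is the second stick.

jog_arm(offset=[[0,0,0],[0,0,0],[-36,41,0],[-36,41,0],[-36,41,10],[-36,41,15],[-34,39,20],[0,0,10],[0,0,0],[0,0,0]], delta_rot=[[0,0,-7.3],[0,0,-7.3],[0,0,0],[0,0,0],[0,0,0],[0,0,0],[0,0,0],[0,0,0],[0,0,0],[0,0,0]], jaw=[60,60,60,60,60,60,60,60,60,60])

```text
time: 16.5
tool_pos: [457.6, -99.0, 59.0]
tcp_rot: [-179.6, 1.3, 7.9]
ft_force: [0.3, -0.5, 0.8]
finger_gap: 51.5
```

```bash
python3 go.py 452.5 -119.8 60 7.2
```

```text
t 16.5 pos [457.6 -99.   59. ] rot [-179.59    1.35    7.93] F [ 0.3 -0.5  0.8] gap 51.5
turn(tool) [-0.4   1.35  0.72]  shift now [-7.9 19.9 -1. ]  shift after turn [-7.7 20.  -1. ] dist 21.4
```

jog_arm(offset=[[-8,20,0],[0,0,0],[0,0,0]], delta_rot=[[-0.4,1.3,0.7],[0,0,0],[0,0,0]], jaw=[60,60,60])

```text
time: 16.8
tool_pos: [454.6, -117.5, 59.6]
tcp_rot: [-180.0, -0.0, 7.5]
ft_force: [-0.2, -1.0, -0.3]
finger_gap: 51.4
```

```bash
python3 go.py 452.5 -119.8 4 7.2;python3 - <<'E'
from bench import cams
import cv2
p,d=cams.snapshot("wrist");cv2.imwrite("pics/w3.png",p[:,:,::-1])
E
```

```text
t 16.8 pos [ 454.6 -117.5   59.6] rot [-1.7997e+02 -3.0000e-02  7.4600e+00] F [-0.2 -1.  -0.3] gap 51.4
turn(tool) [-0.03 -0.03  0.26]  shift now [-2.4  2.  55.6]  shift after turn [-2.3  2.  55.6] dist 55.7
```

View pics/w3.png

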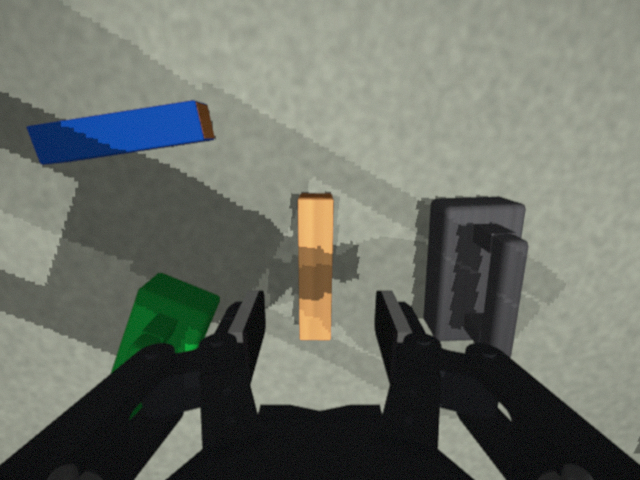

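The wrist view has the second stick between the fingers at (315,265), slightly left. The green weight, the blue stick and the dark weight are all clear. I'll go down and grip.

jog_arm(offset=[[-2.3,2,15],[0,0,18],[0,0,12],[0,0,9],[0,0,3],[0,0,0]], delta_rot=[[0,0,0.3],[0,0,0],[0,0,0],[0,0,0],[0,0,0],[0,0,0]], jaw=[60,60,60,60,60,60])

```text
time: 17.45
tool_pos: [457.1, -116.4, 2.9]
tcp_rot: [180.0, -0.2, 7.5]
ft_force: [1.1, -0.4, -0.0]
finger_gap: 51.5
```

```bash
python3 go.py 452.5 -119.8 4 7.2
```

```text
t 17.45 pos [ 457.1 -116.4    2.9] rot [179.97  -0.23   7.54] F [ 1.1 -0.4 -0. ] gap 51.5
turn(tool) [ 0.03 -0.23  0.34]  shift now [-5.   2.8 -1.1]  shift after turn [-5.   2.8 -1.1] dist 5.9
```

jog_arm(offset=[[-5,3,-1],[0,0,0],[0,0,0],[0,0,0],[0,0,0],[0,0,0],[0,0,0]], delta_rot=[[0,-0.2,0.3],[0,0,0],[0,0,0],[0,0,0],[0,0,0],[0,0,0],[0,0,0]], jaw=[60,10,10,10,10,10,10])

```text
time: 18.15
tool_pos: [454.0, -121.3, 6.4]
tcp_rot: [179.9, -0.2, 7.2]
ft_force: [-0.2, 0.2, 0.4]
finger_gap: 18.8
```

```bash
python3 go.py 458.5 126 108 -7.2
```

```text
t 18.15 pos [ 454.  -121.3    6.4] rot [179.86  -0.21   7.18] F [-0.2  0.2  0.4] gap 18.8
turn(tool) [ 0.11 -0.23 14.38]  shift now [  35.8 -244.5 -102. ]  shift after turn [ -26.5 -245.9 -101.6] dist 267.3
```

jog_arm(offset=[[0,0,-30],[0,0,-40],[0,0,-32],[-4,-41,0],[-4,-41,0],[-4,-41,0],[-4,-41,0],[-4,-41,0],[-4,-20,0],[0,0,0],[0,0,0]], delta_rot=[[0,0,0],[0,0,7.2],[0,0,7.2],[0,0,0],[0,0,0],[0,0,0],[0,0,0],[0,0,0],[0,0,0],[0,0,0],[0,0,0]], jaw=[10,10,10,10,10,10,10,10,10,10,10])

```text
time: 19.25
tool_pos: [460.4, 113.0, 112.8]
tcp_rot: [-180.0, -0.3, -8.0]
ft_force: [-0.1, 0.4, -0.6]
finger_gap: 18.6
```

```bash
python3 go.py 458.5 125.5 85 -7.2
```

```text
t 19.25 pos [460.4 113.  112.8] rot [-179.99   -0.33   -8.02] F [-0.1  0.4 -0.6] gap 18.6
turn(tool) [-0.01 -0.33 -0.82]  shift now [ -3.7 -12.1  27.8]  shift after turn [ -3.4 -12.1  27.8] dist 30.6
```

jog_arm(offset=[[-3.5,-12,5],[0,0,12],[0,0,12],[0,0,0]], delta_rot=[[0,-0.3,-0.8],[0,0,0],[0,0,0],[0,0,0]], jaw=[10,10,10,10])

```text
time: 19.65
tool_pos: [458.4, 123.5, 80.7]
tcp_rot: [180.0, 0.0, -7.3]
ft_force: [-0.2, -0.1, -0.2]
finger_gap: 19.0
```

```bash
python3 go.py 458.5 125.5 66 -7.2
```

```text
t 19.65 pos [458.4 123.5  80.7] rot [ 1.7996e+02  4.0000e-02 -7.3400e+00] F [-0.2 -0.1 -0.2] gap 19.0
turn(tool) [ 0.04  0.04 -0.14]  shift now [-0.1 -2.  14.6]  shift after turn [-0.1 -2.  14.7] dist 14.8
```

jog_arm(offset=[[-1,-2.5,5],[-0.5,0,5],[-0.5,0,3]], delta_rot=[[0,0,0],[0,0,0],[0,0,0]], jaw=[10,10,10])

```text
time: 19.95
tool_pos: [456.4, 125.3, 66.0]
tcp_rot: [179.9, 0.1, -7.5]
ft_force: [-0.1, -0.5, 1.1]
finger_gap: 18.8
```

jog_arm(offset=[[0,0,3]], delta_rot=[[0,0,0]], jaw=[10])

```text
time: 20.05
tool_pos: [456.5, 125.4, 65.3]
tcp_rot: [179.9, 0.1, -7.4]
ft_force: [-28.0, -4.8, 57.2]
finger_gap: 19.5
```

jog_arm(offset=[[0,0,-2],[0,0,0],[0,0,0],[0,0,0],[0,0,-30],[0,0,-40],[0,0,-40],[0,0,0]], delta_rot=[[0,0,0],[0,0,0],[0,0,0],[0,0,0],[0,0,0],[0,0,0],[0,0,0],[0,0,0]], jaw=[10,50,50,50,50,50,50,50])

```text
time: 20.85
tool_pos: [455.3, 125.1, 179.1]
tcp_rot: [179.9, 0.4, -7.5]
ft_force: [0.6, -0.7, 0.3]
finger_gap: 42.6
```

```bash
python3 go.py 537.4 336.4 70 91.9
python3 - <<'E'
from look import *
for n in("scene","side"):
    p,w=look(n,n+"6");z=w[...,2]
    for X,Y in((607,107),(458,126)):
        k=wood(p)&(abs(w[...,0]-X)<60)&(abs(w[...,1]-Y)<80)&(z>66)&(z<88)
        zt=np.percentile(z[k],95); kk=k&(abs(z-zt)<5); R=rect(w[kk][:,:2]); print(n,zt,R,instand(*R[:2]))
E
```

```text
t 20.85 pos [455.3 125.1 179.1] rot [179.85   0.35  -7.46] F [ 0.6 -0.7  0.3] gap 42.6
turn(tool) [ -0.19   0.39 -99.36]  shift now [  54.7 -220.4  108.2]  shift after turn [208.5  89.1 109.1] dist 251.6
scene 81.4186206560276 (608.4, 106.8, 91.1, 20.9, 82.4) (np.float64(76.1), np.float64(-0.4))
scene 81.32601484649979 (458.1, 126.3, 91.2, 21.9, 83.1) (np.float64(-75.4), np.float64(0.1))
side 80.78984084360252 (607.9, 104.3, 93.9, 20.4, 82.3) (np.float64(76.0), np.float64(-2.9))
side 80.81052418610422 (457.7, 125.0, 95.3, 20.2, 83.3) (np.float64(-75.6), np.float64(-1.2))
```

View pics/scene6.png

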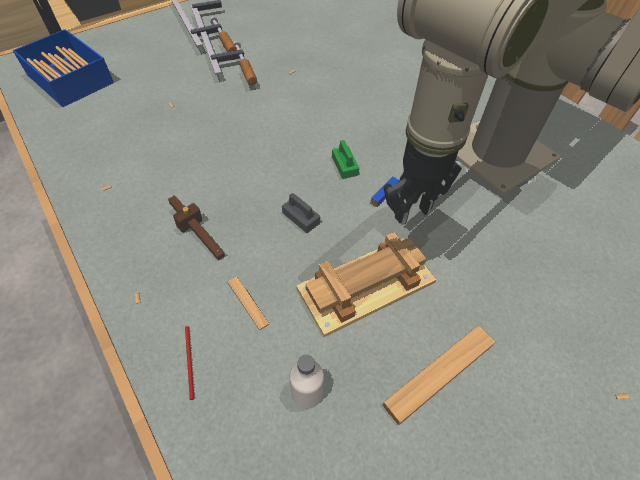

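Both sticks sit within about 1.5 mm of the bearer lines, seen at (335,282) and (405,255). Next is the narrow board.

jog_arm(offset=[[0,0,0],[0,0,0],[0,0,0],[0,0,0],[0,0,0],[0,0,0],[0,0,0],[0,0,0],[0,0,0],[0,0,0],[0,0,0],[0,0,0],[42,18,0],[42,18,0],[42,18,10],[42,18,20],[38,18,30],[0,0,30],[0,0,0],[0,0,0]], delta_rot=[[0,0,-8.3],[0,0,-8.3],[0,0,-8.3],[0,0,-8.3],[0,0,-8.3],[0,0,-8.3],[0,0,-8.3],[0,0,-8.3],[0,0,-8.3],[0,0,-8.3],[0,0,-8.3],[0,0,-8.3],[0,0,0],[0,0,0],[0,0,0],[0,0,0],[0,0,0],[0,0,0],[0,0,0],[0,0,0]], jaw=[85,85,85,85,85,85,85,85,85,85,85,85,85,85,85,85,85,85,85,85])

```text
time: 22.95
tool_pos: [493.1, 334.0, 33.4]
tcp_rot: [-175.8, 0.7, 95.8]
ft_force: [0.3, 0.7, 1.3]
finger_gap: 72.5
```

```bash
python3 go.py 537.4 336.4 65 91.9
```

```text
t 22.95 pos [493.1 334.   33.4] rot [-175.8     0.68   95.8 ] F [0.3 0.7 1.3] gap 72.5
turn(tool) [-4.17  0.82  3.87]  shift now [ -2.5  41.9 -34.7]  shift after turn [  0.9  44.4 -31.6] dist 54.5
```

The turn drifted more than expected, about 45 mm in x and 30 mm low, with no contact. I'll straighten and correct.

jog_arm(offset=[[0,0,-25],[1,22,-10],[0,22,0],[0,0,0],[0,0,0]], delta_rot=[[-4.2,0.8,3.9],[0,0,0],[0,0,0],[0,0,0],[0,0,0]], jaw=[85,85,85,85,85])

```text
time: 23.45
tool_pos: [536.0, 330.9, 69.2]
tcp_rot: [-179.8, 0.2, 91.5]
ft_force: [0.5, 0.2, 0.3]
finger_gap: 72.9
```

```bash
python3 go.py 537.4 336.4 -1 91.9;python3 - <<'E'
from bench import cams
import cv2
p,d=cams.snapshot("wrist");cv2.imwrite("pics/w4.png",p[:,:,::-1])
E
```

```text
t 23.45 pos [536.  330.9  69.2] rot [-179.77    0.24   91.48] F [0.5 0.2 0.3] gap 72.9
turn(tool) [-0.23  0.24 -0.42]  shift now [ 5.8  1.8 70.2]  shift after turn [ 5.5  1.6 70.2] dist 70.5
```

View pics/w4.png

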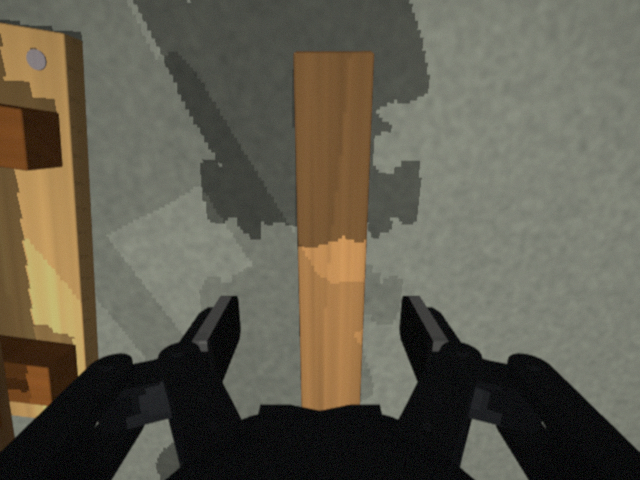

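The narrow board lies between the fingers at col 331, which agrees with the +5.5 mm correction. I'll go down.

jog_arm(offset=[[5.5,1.5,15],[0,0,20],[0,0,15],[0,0,8],[0,0,0]], delta_rot=[[-0.2,0.2,-0.4],[0,0,0],[0,0,0],[0,0,0],[0,0,0]], jaw=[85,85,85,85,85])

```text
time: 24.0
tool_pos: [535.2, 336.9, 7.1]
tcp_rot: [-180.0, 0.0, 92.0]
ft_force: [0.3, 0.4, 0.4]
finger_gap: 72.5
```

```bash
python3 go.py 537.4 336.4 0 91.9
```

```text
t 24.0 pos [535.2 336.9   7.1] rot [-179.96    0.     91.98] F [0.3 0.4 0.4] gap 72.5
turn(tool) [-0.04  0.    0.08]  shift now [-0.6  2.2  7.1]  shift after turn [-0.6  2.2  7.1] dist 7.5
```

jog_arm(offset=[[-0.5,2,7],[0,0,1],[0,0,0],[0,0,0],[0,0,0],[0,0,0],[0,0,0]], delta_rot=[[0,0,0],[0,0,0],[0,0,0],[0,0,0],[0,0,0],[0,0,0],[0,0,0]], jaw=[85,30,30,30,30,30,30], newtons=50)

```text
time: 24.7
tool_pos: [538.4, 337.1, 0.1]
tcp_rot: [179.9, -0.1, 92.0]
ft_force: [0.1, 0.4, -0.6]
finger_gap: 40.9
```

```bash
python3 go.py 532.9 116.7 140 82.8
```

```text
t 24.7 pos [5.384e+02 3.371e+02 1.000e-01] rot [ 1.7993e+02 -5.0000e-02  9.1990e+01] F [ 0.1  0.4 -0.6] gap 40.9
turn(tool) [ 0.06 -0.06  9.19]  shift now [-220.   -12.9 -140.1]  shift after turn [-219.4   22.2 -139.9] dist 261.2
```

jog_arm(offset=[[0,0,-20],[0,0,-40],[0,0,-40],[0,0,-40],[-42,4,0],[-42,4,0],[-42,4,0],[-42,4,0],[-30,4,0],[-18,2,0],[0,0,0],[0,0,0]], delta_rot=[[0,0,0],[0,0,3],[0,0,3],[0,0,3.2],[0,0,0],[0,0,0],[0,0,0],[0,0,0],[0,0,0],[0,0,0],[0,0,0],[0,0,0]], jaw=[30,30,30,30,30,30,30,30,30,30,30,30])

```text
time: 25.9
tool_pos: [530.4, 112.3, 146.4]
tcp_rot: [179.8, 0.0, 82.5]
ft_force: [0.6, -0.6, -1.5]
finger_gap: 41.2
```

```bash
python3 go.py 533.5 116.2 105 82.8
```

```text
t 25.9 pos [530.4 112.3 146.4] rot [179.8   0.   82.5] F [ 0.6 -0.6 -1.5] gap 41.2
turn(tool) [ 0.2  0.  -0.3]  shift now [ 4.2  2.4 41.4]  shift after turn [ 4.2  2.6 41.4] dist 41.7
```

jog_arm(offset=[[4,2.5,12],[0,0,15],[0,0,12],[0,0,0]], delta_rot=[[0.2,0,-0.3],[0,0,0],[0,0,0],[0,0,0]], jaw=[30,30,30,30])

```text
time: 26.3
tool_pos: [533.0, 119.4, 102.9]
tcp_rot: [-179.9, -0.0, 83.0]
ft_force: [0.1, -0.0, -0.6]
finger_gap: 41.0
```

```bash
python3 go.py 533.5 116.2 81 82.8
python3 - <<'E'
from look import *
for n in("scene","side"):
    p,w=look(n,n+"7");z=w[...,2]
    k=wood(p)&(abs(w[...,0]-533)<170)&(abs(w[...,1]-117)<80)&(z>90)&(z<140)
    zt=np.percentile(z[k],90); kk=k&(abs(z-zt)<5); R=rect(w[kk][:,:2]); print(n,zt,R,instand(*R[:2]))
E
```

```text
t 26.3 pos [533.  119.4 102.9] rot [-1.799e+02 -3.000e-02  8.302e+01] F [ 0.1 -0.  -0.6] gap 41.0
turn(tool) [-0.1  -0.03  0.22]  shift now [-3.2  0.9 21.9]  shift after turn [-3.1  0.9 21.9] dist 22.2
scene 124.89034941016136 (533.8, 118.6, 239.8, 43.1, -7.2) (np.float64(0.7), np.float64(2.0))
side 124.86594054543957 (532.8, 116.0, 239.9, 48.7, -7.2) (np.float64(-0.0), np.float64(-0.7))
```

View pics/side7.png

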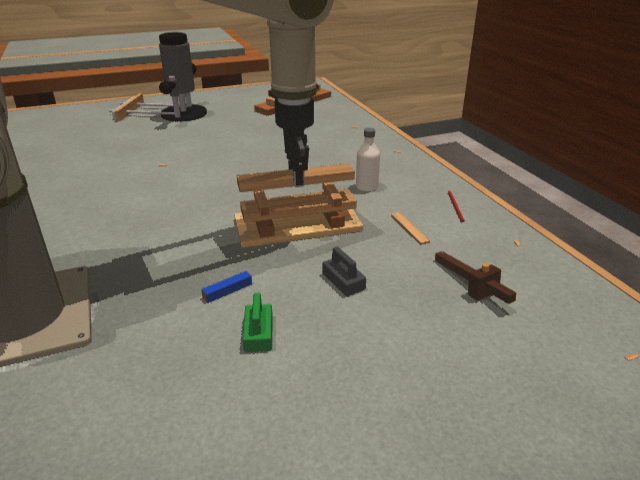

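The narrow board is centred and level, about 24 mm above the sticks at (297,180). I'll lower it.

jog_arm(offset=[[-1.5,-0.5,6],[0,0,6],[0,0,4],[0,0,3]], delta_rot=[[0,0,0.2],[0,0,0],[0,0,0],[0,0,0]], jaw=[30,30,30,30])

```text
time: 26.8
tool_pos: [534.6, 118.2, 86.1]
tcp_rot: [179.8, -0.1, 82.8]
ft_force: [-0.4, -0.1, -2.4]
finger_gap: 40.7
```

```bash
python3 go.py 533.5 117 80 82.8
```

```text
t 26.8 pos [534.6 118.2  86.1] rot [ 1.798e+02 -1.000e-01  8.281e+01] F [-0.4 -0.1 -2.4] gap 40.7
turn(tool) [ 0.2  -0.1   0.01]  shift now [-1.3 -1.   6.1]  shift after turn [-1.3 -1.   6.1] dist 6.3
```

jog_arm(offset=[[-1.5,-1,3],[0,0,2]], delta_rot=[[0.2,-0.1,0],[0,0,0]], jaw=[30,30])

```text
time: 27.0
tool_pos: [533.3, 116.6, 80.6]
tcp_rot: [-180.0, 0.0, 82.8]
ft_force: [0.4, 0.3, -1.6]
finger_gap: 41.0
```

jog_arm(offset=[[0,0,2]], delta_rot=[[0,0,0]], jaw=[30])

```text
time: 27.1
tool_pos: [533.5, 116.5, 78.8]
tcp_rot: [-180.0, 0.0, 82.8]
ft_force: [-8.6, -0.7, 27.6]
finger_gap: 40.9
```

jog_arm(offset=[[0,0,-1],[0,0,0],[0,0,0],[0,0,0],[0,0,-30],[0,0,-40],[0,0,-35],[0,0,0]], delta_rot=[[0,0,0],[0,0,0],[0,0,0],[0,0,0],[0,0,0],[0,0,0],[0,0,0],[0,0,0]], jaw=[30,85,85,85,85,85,85,85])

```text
time: 27.9
tool_pos: [533.0, 116.5, 187.8]
tcp_rot: [-179.9, 0.0, 82.8]
ft_force: [0.8, 0.1, 1.2]
finger_gap: 72.4
```

```bash
python3 go.py 543.8 -107.5 110 9
python3 - <<'E'
from look import *
for n in("scene","side"):
    p,w=look(n,n+"8");z=w[...,2]
    k=wood(p)&(abs(w[...,0]-533)<170)&(abs(w[...,1]-117)<80)&(z>85)&(z<110)
    zt=np.percentile(z[k],90); kk=k&(abs(z-zt)<5); R=rect(w[kk][:,:2]); print(n,zt,R,instand(*R[:2]))
E
```

```text
t 27.9 pos [533.  116.5 187.8] rot [-1.7992e+02  2.0000e-02  8.2790e+01] F [0.8 0.1 1.2] gap 72.4
turn(tool) [-5.000e-02  7.000e-02  7.379e+01]  shift now [-220.8   39.    77.9]  shift after turn [-24.3 222.9  77.8] dist 237.3
scene 100.93311893095056 (534.3, 115.6, 240.5, 43.7, -7.6) (np.float64(1.5), np.float64(-0.9))
side 100.23126354580988 (533.0, 114.6, 238.6, 48.9, -7.6) (np.float64(0.4), np.float64(-2.1))
```

View pics/scene8.png

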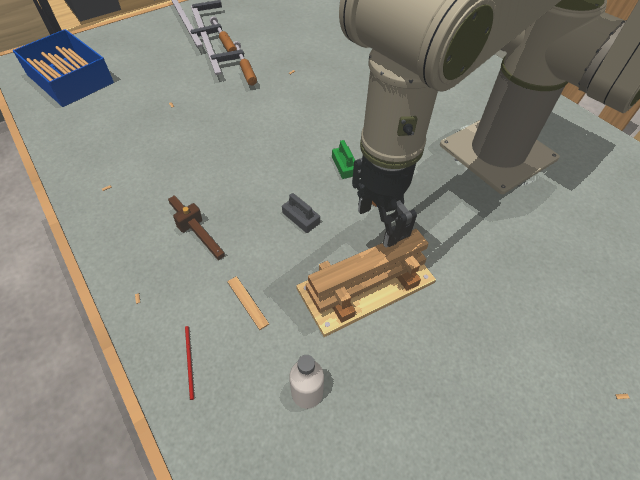

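The narrow board is in place with its top at about 100 mm, off by (1, −1.5) mm. Now the dark weight at scene (300,212).

jog_arm(offset=[[0,0,0],[0,0,0],[0,0,0],[0,0,0],[0,0,0],[0,0,0],[0,0,0],[0,0,0],[0,0,0],[0,0,0],[-4,40,0],[-4,40,0],[-4,40,0],[-4,40,0],[-4,35,0],[-4,25,0],[0,0,0],[0,0,0]], delta_rot=[[0,0,8.2],[0,0,8.2],[0,0,8.2],[0,0,8.2],[0,0,8.2],[0,0,8.2],[0,0,8.2],[0,0,8.2],[0,0,8.2],[0,0,0],[0,0,0],[0,0,0],[0,0,0],[0,0,0],[0,0,0],[0,0,0],[0,0,0],[0,0,0]], jaw=[50,50,50,50,50,50,50,50,50,50,50,50,50,50,50,50,50,50])

```text
time: 29.8
tool_pos: [516.8, -112.5, 154.3]
tcp_rot: [-179.7, 2.8, 8.4]
ft_force: [0.1, 1.0, 0.1]
finger_gap: 42.7
```

```bash
python3 go.py 543.8 -107.5 95 9
```

```text
t 29.8 pos [ 516.8 -112.5  154.3] rot [-179.68    2.8     8.38] F [0.1 1.  0.1] gap 42.7
turn(tool) [-0.33  2.8  -0.63]  shift now [30.3 -0.7 57.9]  shift after turn [27.4 -0.7 59.3] dist 65.4
```

jog_arm(offset=[[0,0,0],[27,-0.5,15],[0,0,25],[0,0,18],[0,0,0],[0,0,0]], delta_rot=[[-0.3,2.8,-0.6],[0,0,0],[0,0,0],[0,0,0],[0,0,0],[0,0,0]], jaw=[50,50,50,50,50,50])

```text
time: 30.4
tool_pos: [541.8, -100.3, 91.9]
tcp_rot: [-179.8, 0.1, 10.1]
ft_force: [-0.2, -0.2, 0.0]
finger_gap: 42.9
```

```bash
python3 go.py 543.8 -107.5 34 9;python3 - <<'E'
from bench import cams
import cv2
p,d=cams.snapshot("wrist");cv2.imwrite("pics/w5.png",p[:,:,::-1])
E
```

```text
t 30.4 pos [ 541.8 -100.3   91.9] rot [-1.7976e+02  1.0000e-01  1.0060e+01] F [-0.2 -0.2  0. ] gap 42.9
turn(tool) [-0.24  0.1   1.06]  shift now [ 0.8  7.6 57.9]  shift after turn [ 0.9  7.4 57.9] dist 58.4
```

View pics/w5.png

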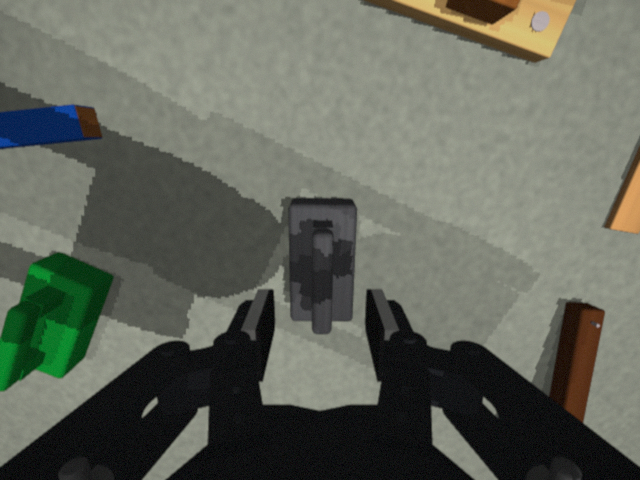

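The dark weight's bar is centred between the fingers at (322,280). I'll go down to the bar.

jog_arm(offset=[[1,7.5,10],[0,0,15],[0,0,15],[0,0,10],[0,0,0]], delta_rot=[[-0.2,0.1,1.1],[0,0,0],[0,0,0],[0,0,0],[0,0,0]], jaw=[50,50,50,50,50])

```text
time: 30.95
tool_pos: [545.7, -108.3, 40.0]
tcp_rot: [179.9, -0.2, 8.9]
ft_force: [-0.8, 0.4, 0.2]
finger_gap: 42.9
```

```bash
python3 go.py 543.8 -107.5 35 9
```

```text
t 30.95 pos [ 545.7 -108.3   40. ] rot [179.93  -0.2    8.92] F [-0.8  0.4  0.2] gap 42.9
turn(tool) [ 0.07 -0.2  -0.08]  shift now [-1.7 -1.1  5. ]  shift after turn [-1.7 -1.1  5. ] dist 5.4
```

jog_arm(offset=[[-2,-1,4],[0,0,0],[0,0,0],[0,0,0],[0,0,0],[0,0,0],[0,0,0],[0,0,0]], delta_rot=[[0,-0.2,0],[0,0,0],[0,0,0],[0,0,0],[0,0,0],[0,0,0],[0,0,0],[0,0,0]], jaw=[50,0,0,0,0,0,0,0], newtons=90)

```text
time: 31.75
tool_pos: [543.2, -107.7, 35.4]
tcp_rot: [179.9, 0.0, 8.9]
ft_force: [1.2, -1.1, -3.8]
finger_gap: 10.2
```

```bash
python3 go.py 532.9 116.7 175 82.8
```

```text
t 31.75 pos [ 543.2 -107.7   35.4] rot [1.7994e+02 4.0000e-02 8.9200e+00] F [ 1.2 -1.1 -3.8] gap 10.2
turn(tool) [ 3.000e-02  7.000e-02 -7.388e+01]  shift now [  24.5 -223.1 -139.9]  shift after turn [ 221.3  -38.3 -139.6] dist 264.5
```

jog_arm(offset=[[0,0,-10],[0,0,-20],[0,0,-30],[0,0,-35],[0,0,-30],[0,0,-25],[0,0,0],[0,0,0]], delta_rot=[[0,0,0],[0,0,0],[0,0,0],[0,0,0],[0,0,0],[0,0,0],[0,0,0],[0,0,0]], jaw=[0,0,0,0,0,0,0,0])

```text
time: 32.55
tool_pos: [537.5, -105.7, 187.9]
tcp_rot: [-179.7, 0.8, 8.9]
ft_force: [-0.1, 0.1, -8.4]
finger_gap: 10.4
```

jog_arm(offset=[[0,0,0],[0,0,0],[0,0,0],[0,0,0],[0,0,0],[0,0,0],[0,0,0],[0,0,0],[0,0,0],[0,0,0],[0,0,0],[0,0,0],[0,0,0]], delta_rot=[[0,0,-4],[0,0,-7],[0,0,-7],[0,0,-7],[0,0,-7],[0,0,-7],[0,0,-7],[0,0,-7],[0,0,-7],[0,0,-7],[0,0,-6.5],[0,0,0],[0,0,0]], jaw=[0,0,0,0,0,0,0,0,0,0,0,0,0])

```text
time: 33.85
tool_pos: [520.1, -100.5, 155.3]
tcp_rot: [-176.5, -0.7, 85.2]
ft_force: [-1.1, 0.5, -6.6]
finger_gap: 10.3
```

```bash
python3 go.py 532.9 116 175 82.8
```

```text
t 33.85 pos [ 520.1 -100.5  155.3] rot [-176.49   -0.66   85.21] F [-1.1  0.5 -6.6] gap 10.3
turn(tool) [-3.52 -0.59  2.43]  shift now [217.1  -6.3 -16.8]  shift after turn [216.4 -14.4 -19.7] dist 217.8
```

The weight is held, with about −7 N at the wrist. I'll straighten and carry it at z≈180.

jog_arm(offset=[[0,0,-15],[0,0,-15],[20,-1,0],[38,-3,0],[38,-3,0],[38,-3,0],[35,-2,0],[20,-2,0],[10,0,0],[0,0,0],[0,0,0]], delta_rot=[[-3.5,-0.6,2.4],[0,0,0],[0,0,0],[0,0,0],[0,0,0],[0,0,0],[0,0,0],[0,0,0],[0,0,0],[0,0,0],[0,0,0]], jaw=[0,0,0,0,0,0,0,0,0,0,0])

```text
time: 34.95
tool_pos: [533.0, 104.1, 187.3]
tcp_rot: [-179.3, 0.1, 81.8]
ft_force: [-0.2, -0.4, -6.4]
finger_gap: 10.2
```

```bash
python3 go.py 532.9 116 160 82.8
```

```text
t 34.95 pos [533.  104.1 187.3] rot [-1.7934e+02  7.0000e-02  8.1790e+01] F [-0.2 -0.4 -6.4] gap 10.2
turn(tool) [-0.66  0.07 -1.01]  shift now [11.8 -1.5 27.3]  shift after turn [11.8 -1.6 27.3] dist 29.8
```

jog_arm(offset=[[12,-1.5,5],[0,0,10],[0,0,10],[0,0,0],[0,0,0]], delta_rot=[[-0.7,0,-1],[0,0,0],[0,0,0],[0,0,0],[0,0,0]], jaw=[0,0,0,0,0])

```text
time: 35.45
tool_pos: [532.8, 113.4, 159.3]
tcp_rot: [-180.0, 0.2, 82.6]
ft_force: [0.3, 0.1, -5.6]
finger_gap: 10.2
```

```bash
python3 go.py 532.9 116 136 82.8
python3 - <<'E'
from look import *
for n in("scene","side"):
    p,w=look(n,n+"9");z=w[...,2]
    h=cv2.cvtColor(p,cv2.COLOR_RGB2HSV)
    k=(h[...,1]<60)&(abs(w[...,0]-533)<80)&(abs(w[...,1]-117)<60)&(z>115)&(z<156)
    R=rect(w[k][:,:2]); print(n,k.sum(),z[k].min(),R,instand(*R[:2]))
E
```

```text
t 35.45 pos [532.8 113.4 159.3] rot [-1.7998e+02  1.6000e-01  8.2600e+01] F [ 0.3  0.1 -5.6] gap 10.2
turn(tool) [-0.02  0.16 -0.2 ]  shift now [ 2.7 -0.2 23.3]  shift after turn [ 2.6 -0.2 23.3] dist 23.5
scene 816 125.47828123174645 (532.3, 113.4, 83.9, 44.3, -7.3) (np.float64(-0.2), np.float64(-3.3))
side 797 121.99926351654238 (530.6, 110.3, 83.7, 48.6, -7.8) (np.float64(-1.5), np.float64(-6.6))
```

View pics/side9.png

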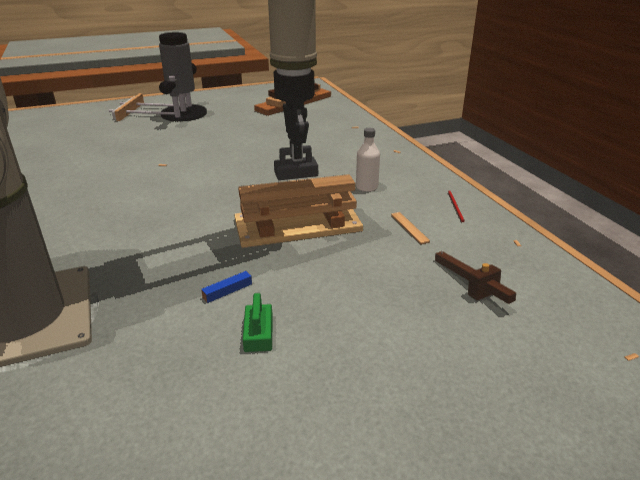

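View pics/scene9.png

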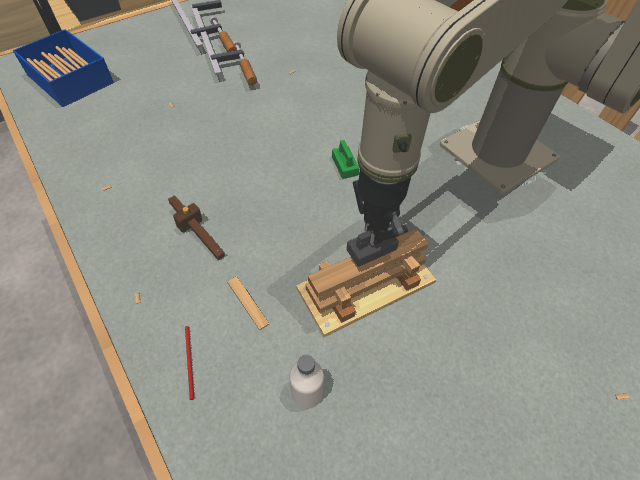

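The weight is level above the board, about 24 mm up and 3 mm to the −y side. I'll lower it in small steps.

jog_arm(offset=[[3,0,5],[0,0,6],[0,0,4],[0,0,3]], delta_rot=[[0,0.1,-0.2],[0,0,0],[0,0,0],[0,0,0]], jaw=[0,0,0,0])

```text
time: 35.95
tool_pos: [534.4, 116.6, 141.6]
tcp_rot: [179.9, 0.0, 82.8]
ft_force: [0.2, 0.3, -6.9]
finger_gap: 10.1
```

```bash
python3 go.py 532.9 116.2 135.5 82.8
```

```text
t 35.95 pos [534.4 116.6 141.6] rot [1.7986e+02 1.0000e-02 8.2800e+01] F [ 0.2  0.3 -6.9] gap 10.1
turn(tool) [0.14 0.01 0.  ]  shift now [-0.6 -1.4  6.1]  shift after turn [-0.6 -1.4  6.1] dist 6.3
```

jog_arm(offset=[[-0.5,-1.5,2.5],[0,0,2]], delta_rot=[[0,0,0],[0,0,0]], jaw=[0,0])

```text
time: 36.15
tool_pos: [532.4, 116.3, 136.2]
tcp_rot: [179.9, 0.0, 82.8]
ft_force: [-0.8, -0.5, -6.0]
finger_gap: 10.0
```

jog_arm(offset=[[0,0,2]], delta_rot=[[0,0,0]], jaw=[0])

```text
time: 36.25
tool_pos: [532.7, 116.6, 135.2]
tcp_rot: [179.9, -0.0, 82.8]
ft_force: [-9.5, 2.0, 14.0]
finger_gap: 10.3
```

It has touched down: the force went from −6 to +14 N. I'll release and rise straight up.

jog_arm(offset=[[0,0,0],[0,0,0],[0,0,0],[0,0,0]], delta_rot=[[0,0,0],[0,0,0],[0,0,0],[0,0,0]], jaw=[20,35,45,45])

```text
time: 36.65
tool_pos: [535.8, 116.9, 139.1]
tcp_rot: [179.4, -0.1, 82.8]
ft_force: [-0.8, 0.4, 0.5]
finger_gap: 38.4
```

jog_arm(offset=[[0,0,-10],[0,0,-20],[0,0,-30],[0,0,-40],[0,0,0],[0,0,0]], delta_rot=[[0,0,0],[0,0,0],[0,0,0],[0,0,0],[0,0,0],[0,0,0]], jaw=[45,45,45,45,45,45])

```text
time: 37.25
tool_pos: [534.9, 116.7, 246.5]
tcp_rot: [179.3, -0.1, 82.8]
ft_force: [-0.6, 0.2, -1.3]
finger_gap: 38.3
```

jog_arm(offset=[[-40,0,0],[-40,0,0],[-40,0,0],[-40,0,0],[-40,0,0],[0,0,0]], delta_rot=[[0,0,0],[0,0,0],[0,0,0],[0,0,0],[0,0,0],[0,0,0]], jaw=[45,45,45,45,45,45])

```text
time: 37.85
tool_pos: [508.5, -86.8, 244.6]
tcp_rot: [179.3, -0.2, 83.1]
ft_force: [-0.3, -0.1, -0.6]
finger_gap: 38.1
```

Run:
```python
from look import *
print(monitor.sense()["tool_pos"])
for n in("scene","side"):
    p,w=look(n,n+"10");z=w[...,2]
    h=cv2.cvtColor(p,cv2.COLOR_RGB2HSV)
    near=(abs(w[...,0]-533)<170)&(abs(w[...,1]-117)<80)
    def rep(t,k):
        R=rect(w[k][:,:2]); print(n,t,k.sum(),np.median(z[k]).round(1),R,instand(*R[:2]))
    rep("bar",near&(h[...,1]<70)&(z>154)&(z<170))
    rep("block",near&(h[...,1]<70)&(z>122)&(z<135))
    rep("narrow",near&wood(p)&(z>97)&(z<106))
    for X,Y in((607,107),(458,126)): rep("stick",wood(p)&(abs(w[...,0]-X)<40)&(abs(w[...,1]-Y)<80)&(z>78)&(z<86))
    rep("wide",near&wood(p)&(z>57)&(z<65))
    for t,x,y,lo in(("lath",752,14,4),("glue",754,228,140),("gauge",761,-203,4)):
        rep(t,(abs(w[...,0]-x)<60)&(abs(w[...,1]-y)<110)&(z>lo)&(z<160))
```

```text
[508.4559602  -86.79034771 244.64392277]
scene bar 224 158.9 (532.5, 116.4, 63.0, 13.1, -6.6) (np.float64(-0.4), np.float64(-0.3))
scene block 658 127.3 (532.3, 118.1, 85.0, 43.6, -10.0) (np.float64(-0.8), np.float64(1.3))
scene narrow 1494 99.6 (534.6, 116.4, 240.4, 44.3, -7.5) (np.float64(1.7), np.float64(-0.1))
scene stick 228 80.1 (614.5, 108.8, 85.5, 69.5, -68.0) (np.float64(81.9), np.float64(2.4))
scene stick 178 80.1 (460.7, 131.2, 75.5, 72.5, -60.8) (np.float64(-73.4), np.float64(5.3))
scene wide 1014 59.5 (543.4, 138.4, 242.7, 66.3, -16.7) (np.float64(7.7), np.float64(22.8))
scene lath 586 5.8 (750.0, 0.4, 170.4, 70.7, -72.8) (np.float64(230.0), np.float64(-88.2))
scene glue 263 149.3 (753.3, 229.3, 25.7, 25.4, -77.8) (np.float64(204.5), np.float64(139.3))
scene gauge 1090 30.0 (767.0, -203.2, 185.3, 85.1, 81.6) (np.float64(272.3), np.float64(-288.0))
side bar 129 158.1 (530.5, 113.8, 62.1, 14.7, -9.6) (np.float64(-2.0), np.float64(-3.2))
side block 425 127.2 (530.6, 113.0, 83.8, 46.1, -6.1) (np.float64(-1.8), np.float64(-4.0))
side narrow 774 99.4 (533.4, 114.4, 239.9, 47.5, -7.3) (np.float64(0.8), np.float64(-2.2))
side stick 147 81.0 (605.3, 74.0, 79.8, 28.9, -7.6) (np.float64(77.2), np.float64(-33.3))
side stick 164 81.4 (456.3, 94.1, 79.7, 30.5, -10.2) (np.float64(-73.2), np.float64(-32.0))
side wide 1082 59.3 (533.8, 102.9, 240.6, 68.9, -8.0) (np.float64(2.6), np.float64(-13.6))
side lath 310 5.7 (751.7, 12.1, 134.9, 24.4, -89.6) (np.float64(230.2), np.float64(-76.4))
side glue 71 148.2 (752.2, 225.2, 24.4, 23.9, 24.4) (np.float64(204.0), np.float64(135.1))
side gauge 1659 30.4 (756.3, -204.2, 191.7, 55.8, -83.7) (np.float64(261.9), np.float64(-290.4))
```

View pics/scene10.png

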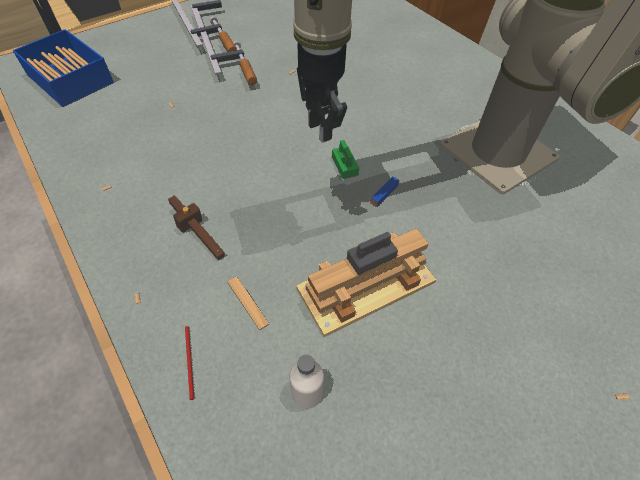

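View pics/side10.png

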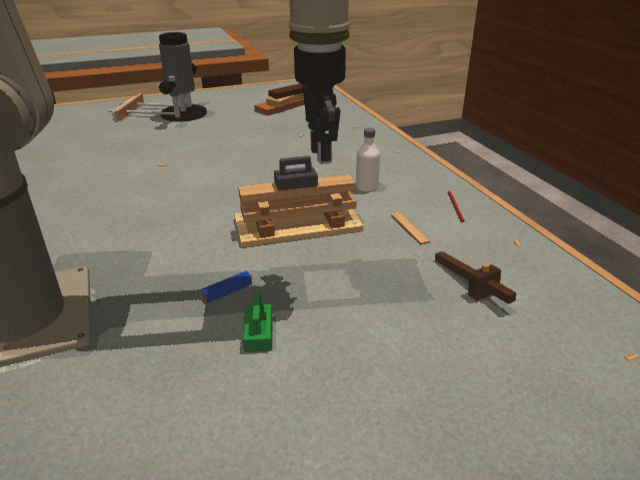

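The stack is complete and square in both views, and the gripper is well clear. I'll hand in.

```bash
python3 -c "
from bench import r;print(r.hand_in())"
```

```text
the job is handed in; nothing more can be done
None
```

I built the stack in order — wide board, two sticks, narrow board, dark iron weight — and handed it in at about 38 s. The hand-in gives no verdict.

**Last checks (stand frame, two camera views):**

| Part | Offset x, y (mm) | Height reading (mm) | Turn |
|---|---|---|---|
| Wide board (just before release) | (2.4, 0) | top 60–61 | about 0° |
| Sticks | (+76, −1.5) and (−75.5, −0.5) | tops 81 | within 1° |
| Narrow board | (1, −1) | top about 99.5 | within 0.5° |
| Weight | (−1, −2) | block top about 127, bar top about 159 | about 1–3° |

- **Weight set-down:** it went down in 2 mm steps and was released only after the wrist force showed contact.
- **Bystanders:** the lath, glue bottle and marking gauge were never touched, and they appear where they started.

**Checks that disagreed or failed:**
- **Final stick and wide-board fits:** these were unusable because the narrow board hides parts of them. Their figures above come from earlier measurements. In the last pictures they look square and undisturbed.
- **Final lath fit in the scene view:** it caught other pixels and read wrong. The side view matched the lath's starting position within about 1 mm.
- **Camera difference:** the side view reads about 2 mm lower in y than the scene view. Its wide-board fit before release also gave y = −6.7 mm because it included the board's edge, so I used the scene value.
- **Contact forces:** setting down the wide board and the sticks briefly showed 41–57 N at the wrist. That was the held part pressing on its support, not the gripper's body.

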